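Open the instrument's access panel with its panel key

TASK

Lay the loose panel key (the flat-sided black handle with a blade) in the slanted key rest and let go, so that you can take it again by the end of its handle. Then put its blade into the cam latch on the white instrument, turn the latch with the key a quarter turn clockwise to its stop, leave the key standing in the latch, and swing the access panel up until it is fully open. Do not touch the latch itself, and leave the other things on the table where they are.

Things in the scene. Friction and masses are not known exactly. Their poses are not given: they have to be found in the camera images.
- key_center (a point): Panel key, loose, 0.12 kg, at first lying on the table at the left, on a 64 x 30 face of its handle. The point: centre of its flat-sided black handle, 64 mm long (x), 30 wide (y, level while it lies), 22 thick (z, up while it lies). x points to the blade.
- key_tip (a point): Centre of the blade's end face, on the key's axis, 80 mm from the handle centre; axes as the key's. From the handle's end (x = +32 mm from its centre) runs a steel shaft 14 x 14 mm, 26 mm long, then the steel blade, 22 mm long, 18 wide (y), 6 thick (z). Half a turn about x leaves it the same.
- rest_seat (a point): Slanted aluminium key rest, fixed, on the right. The point: where the handle centre lies with the key seated, about 0.09 m up; axes as the key's then: x runs downhill 50 degrees below level (blade down, handle up), y is level, z normal to the slope. A key let go slightly too far uphill slides down onto the cheeks.
- latch_mouth (a point): Cam latch, steel block 29 x 25 mm at the front right of the instrument's top, standing 14 mm above it. The point: centre of the slot's mouth, on the latch's upright axis. Slot 21 mm long (x), 8.5 wide (y), 22 deep, 3 mm 45-degree lead-in. x lies along slot and tongue, z up; the axes turn with the latch.
- latch (a joint): Turn of the latch, rad: 0 locked, its tongue lies over the panel's front edge and holds it down; grows clockwise seen from above to its stop at 1.57, unlocked. Stiff (0.06 N m), stays where left. The key has about 0.15 rad of play in the slot and must turn that much further.
- panel_handle (a point): Middle of the steel bar handle, 10 mm thick, 76 mm between posts, on the aluminium access panel, 30 mm above its upper face. y along the bar, z normal to the panel, x to the hinge (when shut). Panel: 147 mm deep, 222 wide, 6 thick; front edge 25 mm before the bar; middle 30 mm to the right (-y).
- panel_hinge (a point): Middle of the panel's hinge axis at the back of the instrument's top, 100 mm above the table, level with the panel's under face. y along the hinge; the axes turn with the panel. Shut, the bar lies 122 mm in front of and 36 mm above it.
- panel (a joint): Opening of the panel in rad: 0 shut, grows as the front edge swings up and back, to its stop at 1.65, just past upright. The hinge is stiff and the panel stays where it is left; lifting it at the handle takes about 6 N.
- housing_front (a point): The white instrument housing, fixed, 200 (x) x 240 (y) x 100 mm high; the point is the middle of its top front edge, 100 mm above the table; x points to its back, z up.
- nut_driver: Bystander: driver with a round black handle and thin steel shaft, 130 mm long, lying on the left; origin under it, x to its tip.
- flat_spanner: Bystander: flat steel spanner, 8 mm thick, 130 mm long, on the left; origin under its middle.
- slide_box: Bystander: grey slide box 75 x 40 x 30 mm, on the right; origin under its middle.
- oil_bottle: Bystander: small amber bottle, 38 mm across, 75 mm high; origin under it.
- lens_can: Bystander: aluminium lens can, 36 mm across, 50 mm high, before the instrument; origin under it.
- dish: Bystander: clear flat dish, 55 mm across, 14 mm high; origin under it.
- key: The same key as a body; its origin lies 11 mm under the handle centre; same axes.
- key_rest: The rest's base plate, 130 x 90 x 12 mm; origin under it. Seen from rest_seat: the handle lies on a bare slab 16 mm wide, 11 mm below, from x = -20 to +62 mm, so fingers can pass on both sides. Its blade-side end stops on two cheeks (x = +32 to +58, gap 24 mm, tops 6 mm above the key's axis); shaft and blade lie between them.
Mind the look-alikes: they are no part of the job. Leave any pink, red or yellow look-alike of the key alone.

How it is judged:
On the way, in this order (a step that is already met when the one before it is completed fails the run):
1. the key lies seated in the slanted rest, let go (distance between key_center and rest_seat below 0.012 m and contact force between the fingers and key below 0.05 N and angle between the x axis of key_center and the x axis of rest_seat, either way round below 0.15 rad), for 0.2 s.
2. the latch is turned to its stop with the key in it (value of joint latch above 1.35 rad and z of key_tip in the frame of latch_mouth below -0.012 m and horizontal distance between key_tip and latch_mouth below 0.008 m), for 0.2 s.
At the end, for the whole second after the job is handed in: The panel stands open by more than 1.4 rad (stop at 1.65) and is still, the latch is turned by more than 1.35 rad (stop at 1.57), and the key stands in the latch at rest, blade at least 12 mm deep and within 8 mm of the slot's centre, leaning less than 25 degrees (all of step 2 and value of joint panel above 1.4 rad and velocity of joint panel between -0.05 and 0.05 rad/s and angle between key_center's own x axis and vertical above 2.7 rad and linear speed of key below 0.02 m/s); the robot touches nothing.
It fails at once if the gripper or arm pushes the latch itself (more than 2 N): it is turned with the key (contact force between any of the fingers, the arm and latch above 2 N).
It fails at once if one of the bystanders (driver, spanner, slide box, bottle, lens can, dish) is shifted by more than 40 mm (distance of any of nut_driver, flat_spanner, slide_box, oil_bottle, lens_can, dish from where it was at the start of the episode above 0.04 m).
It also fails if it takes over 72 s, if anything falls off the work surface, if the arm or the gripper's body presses on something with over 40 N, if the wrist force passes 120 N, or if a joint passes its speed limit or range.

ROBOT

A 6-joint arm with a two-finger parallel gripper is mounted at the origin on the work surface. World frame = base frame: x ahead of the robot, y to its left, z up, the work surface at z = 0. Lengths are in m, angles in rad, forces in N, time in s.
With the tool pointing down it reaches from about 0.35 to 0.875 m from the base axis. Payload 4.2 kg.
Tool frame: the origin (TCP) lies at the very end of the fingers, on their centre line; the grasp point (between the pads) lies 19 mm behind it; z points along the fingers, x is the direction in which the jaws open and shut, and the axes are right-handed (so a half turn about z gives the same grasp; the last joint's range is limited). The gripper opens to 85 mm and grips with 20 to 120 N. Pads are 22 mm wide; open, the fingers measure 114 mm over their backs; the gripper's body (76 mm by 85 mm) begins 54 mm behind the grasp point. The pads swing forward as they close: fully open they stand 13 mm farther back than shut.
Start: joints at [-0.972, 0.385, 0.008, 0, -1.194, -0.259], TCP at [0.208, -0.589, 0.231] pointing down, gripper open.
Joint ranges: [-3.14, 3.14], [-1.21, 2.06], [-1.07, 1.41], [-3.16, 2.05], [-2.99, -0.16], [-3.1, 3.1]. Speed limits (rad/s): [2.79, 2.79, 3.14, 3.14, 3.14, 3.14].

INTERFACE

Orientations are given as a unit quaternion [x, y, z, w].
In Python, from workcell import read_state, snapshot, sign_off, find_in, cut_out gives the robot as it stands.
- The arm moves only by the shell command python3 -m inch 'ROWS'. ROWS is JSON, a list of rows, each a list of 7 numbers: the turn, a rotation vector about the tool's x, y, z in degrees, then the shift along the tool's x, y, z in mm, then the finger opening in mm, from 0 to 85.4. In form: [[ax, ay, az, tx, ty, tz, jaw], ...]. A call has 1 to 10 rows; each row is the pose to reach, as a shift and turn from the pose commanded when the call began, along the tool's axes at that moment; what a row does not reach only later rows make up. A row lasts 1/12 s, in which the tool goes at most 41.7 mm and 7.16 degrees, less where a joint would pass 70% of its speed; a pose out of reach is approached as far as the arm can. A call with a gripper value outside its range is refused whole. The fingers move at their own pace and stop on an object; the grip force is fixed at half the most. Time passes only in rows, so rows that repeat a pose let the fingers close. It gives the time, the measured TCP pose, the force and the opening at its end, in the units of the state.
- read_state(): the state, without advancing time (a new reading comes with each control period).
- snapshot(name): name is "scene" or "top"; returns a dict with "pixels" (480x640x3 uint8, red, green, blue), "range_z" (480x640 float32, m along the optical axis (not along the pixel's ray), 0 where there is no reading), "camera_matrix" (3x3 intrinsics, pixels), "R" (3x3) and "t" (3): a world point X has camera coordinates R X + t. Camera axes: x right, y down, z forward; pixel columns grow to the right and rows downward; lengths in m; the calibration is good to about 2 mm. A picture is of the moment at which its call begins.
- sign_off(): hands the job in, once; it reports no verdict.
Trained networks look in a picture, given as the dict that the camera call returned (one of the last four; its "shot" number tells which), for a name from the list of things; names that differ only in an ending like _2 or _b are one class to them, and where a whole thing is asked for, a point or a joint stands for the part that bears it (a point fixed in the world has none). Each returns a list of dicts, best first, with "conf" (0 to 1); they miss things now and then, are a little off and sometimes report something else, mostly with a low value. They report only what shows in the picture. A call takes as long as a camera call. They do not tell look-alikes from the thing itself.
- find_in(picture, query): "xyz" ([x, y, z] in m, in world coordinates, good to about 4 mm: the middle of the surface that is visible of it).
- cut_out(picture, query): "pixels" (480x640 bool, what is visible of it).
The state is a dict: "time": time; "qpos": joint angles; "joint_velocities": joint speeds; "tau": joint torques, N m; "tcp_pos": TCP position; "ee_rot": TCP orientation; "wrist_force": force on the tool from outside, world axes, zero at the start; "wrist_torque": the same for the moment, N m; "gripper_width": opening from 0.0 (shut) to 1.0 (fully open).
Only numpy, scipy, OpenCV 4.12 (cv2) and the standard library are available. Lean on these libraries where they do the work, as an engineer would, in place of code of your own. Each camera call takes 0.05 s, during which the arm holds its last target.

## Working session

There is one attempt and no reset: what is moved stays moved. The work goes in short steps, Python scripts to look and compute and a shell command to move; the robot and the scene stay as the last step left them, time stands still between calls to the robot, and variables do not carry over. Pictures are saved under pics/ and viewed, and the job is handed in when it is done.

```bash
ls; mkdir -p pics; python3 - <<'E'
from workcell import *
import cv2,numpy as np
s=read_state();print({k:np.round(v,3).tolist() for k,v in s.items()})
for n in("scene","top"):
    p=snapshot(n);cv2.imwrite(f"pics/{n}0.png",p["pixels"][:,:,::-1])
    print(n,p["camera_matrix"].tolist(),np.round(p["R"],3).tolist(),p["t"])
    for q in["key_center","key","key_tip","rest_seat","key_rest","latch_mouth","panel_handle","panel_hinge","housing_front","lens_can","dish","oil_bottle","slide_box","nut_driver","flat_spanner"]:
        try:
            for d in find_in(p,q)[:4]: print(q,round(d["conf"],2),np.round(d["xyz"],3))
        except Exception as e: print(q,e)
E
```

```text
pics
{'time': 0.0, 'qpos': [-0.972, 0.386, 0.007, -0.001, -1.194, -0.259], 'joint_velocities': [0.0, -0.001, -0.0, 0.0, 0.0, -0.0], 'tau': [0.001, -39.229, 18.84, 4.186, -0.005, -0.0], 'tcp_pos': [0.208, -0.589, 0.23], 'ee_rot': [0.577, 0.816, 0.001, -0.001], 'wrist_force': [-0.189, -0.599, 0.323], 'wrist_torque': [0.012, -0.019, -0.018], 'gripper_width': 1.0}
scene [[506.3070298149139, 0.0, 323.72356962692896], [0.0, 506.3070298149139, 249.40607255380613], [0.0, 0.0, 1.0]] [[-0.801, 0.599, -0.015], [0.341, 0.435, -0.833], [-0.492, -0.673, -0.553]] [ 0.4045885  -0.0878064   1.58022292]
key_center 0.87 [0.668 0.444 0.018]
key_center 0.85 [0.314 0.21  0.015]
key_center 0.84 [0.536 0.553 0.022]
key_center 0.76 [0.457 0.404 0.017]
key 0.91 [0.453 0.4   0.015]
key 0.88 [0.314 0.216 0.015]
key 0.71 [0.349 0.457 0.022]
key 0.63 [0.534 0.553 0.018]
key_tip 0.92 [0.46  0.406 0.019]
key_tip 0.7 [0.666 0.452 0.023]
key_tip 0.67 [0.347 0.458 0.022]
key_tip 0.63 [0.314 0.212 0.021]
rest_seat 0.85 [ 0.489 -0.307  0.009]
rest_seat 0.22 [ 0.434 -0.048  0.038]
key_rest 0.75 [ 0.494 -0.305  0.009]
lat
[... 1214 characters left out ...]
key_tip 0.64 [0.654 0.437 0.024]
rest_seat 0.72 [ 0.472 -0.308  0.012]
key_rest 0.69 [ 0.47  -0.312  0.011]
key_rest 0.38 [0.617 0.003 0.11 ]
key_rest 0.28 [0.447 0.4   0.019]
latch_mouth 0.5 [ 0.522 -0.067  0.112]
panel_handle 0.85 [0.621 0.001 0.107]
panel_hinge 0.6 [ 0.621 -0.001  0.106]
housing_front 0.87 [0.601 0.005 0.107]
lens_can 0.51 [ 0.428 -0.06   0.048]
lens_can 0.41 [0.589 0.326 0.024]
dish 0.64 [ 0.503 -0.48   0.018]
oil_bottle 0.63 [ 0.657 -0.23   0.05 ]
slide_box 0.97 [ 0.601 -0.391  0.032]
slide_box 0.73 [ 0.499 -0.48   0.016]
nut_driver 0.61 [0.593 0.326 0.023]
nut_driver 0.39 [ 0.602 -0.392  0.033]
flat_spanner 0.73 [0.446 0.253 0.008]
flat_spanner 0.65 [0.62  0.006 0.107]
```

View pics/scene0.png

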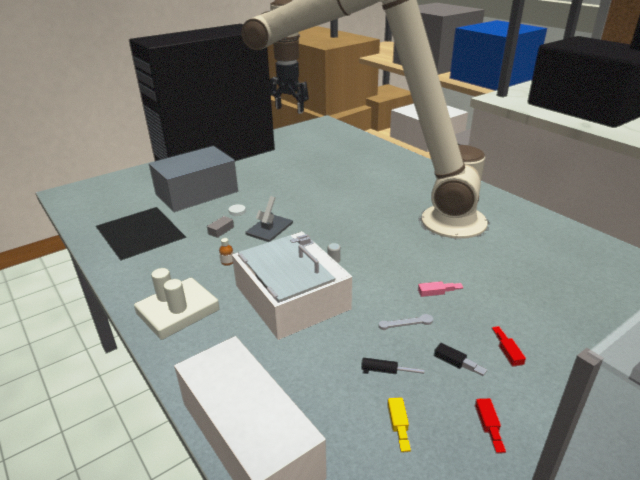

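View pics/top0.png

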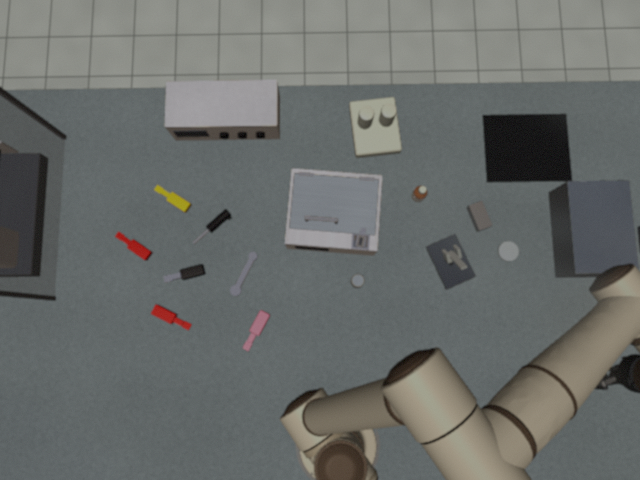

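Both views show two black-handled things: top (185,272) / scene (460,358), with a boxy handle, shaft and flat blade, and top (215,222) / scene (385,367), with a round handle and thin shaft (the nut driver). The red, yellow and pink ones are decoys. I take the first as the key and check it in an enlarged crop.

```bash
cat > h.py <<'E'
from workcell import *
import cv2,numpy as np
from scipy.spatial.transform import Rotation as Ro
def cloud(p):
    K=p["camera_matrix"];z=p["range_z"].astype(float)
    v,u=np.mgrid[0:480,0:640]
    c=np.stack([(u-K[0,2])*z/K[0,0],(v-K[1,2])*z/K[1,1],z],-1)
    w=(c-p["t"])@p["R"]   # R^T (c-t)
    w[z==0]=np.nan
    return w
def proj(p,X):
    c=np.asarray(X)@p["R"].T+p["t"];q=c@p["camera_matrix"].T
    return q[...,:2]/q[...,2:]
def crop(p,u0,u1,v0,v1,name):
    f=min(800//(u1-u0),600//(v1-v0))
    cv2.imwrite("pics/"+name,cv2.resize(p["pixels"][v0:v1,u0:u1,::-1],None,fx=f,fy=f,interpolation=cv2.INTER_CUBIC))
E
python3 - <<'E'
from h import *
t=snapshot("top");s=snapshot("scene")
crop(t,150,270,200,290,"ktop.png")
crop(s,230,340,180,280,"ks.png"); crop(t,270,490,160,290,"rt.png")
for p in(t,s):
    W=cloud(p)
    for d in cut_out(p,"key"):
        m=d["pixels"]; X=W[m];X=X[~np.isnan(X[:,0])]
        cen=X.mean(0); print(p is t,round(d["conf"],2),m.sum(),cen.round(3),p["pixels"][m].mean(0).round())
E
```

```text
True 0.9 399 [0.45  0.406 0.019] [63. 63. 64.]
True 0.83 363 [0.657 0.444 0.02 ] [151. 142.  40.]
True 0.82 392 [0.334 0.447 0.02 ] [151.  43.  40.]
True 0.81 392 [0.303 0.213 0.02 ] [154. 109. 120.]
True 0.66 393 [0.525 0.548 0.019] [144.  41.  38.]
False 0.95 809 [0.535 0.551 0.019] [185.  20.  19.]
False 0.86 441 [0.312 0.214 0.017] [197. 115. 136.]
False 0.8 610 [0.344 0.454 0.018] [175.  26.  24.]
False 0.78 719 [0.457 0.408 0.017] [74. 75. 77.]
False 0.71 762 [0.667 0.449 0.019] [213. 193.  18.]
```

View pics/ktop.png

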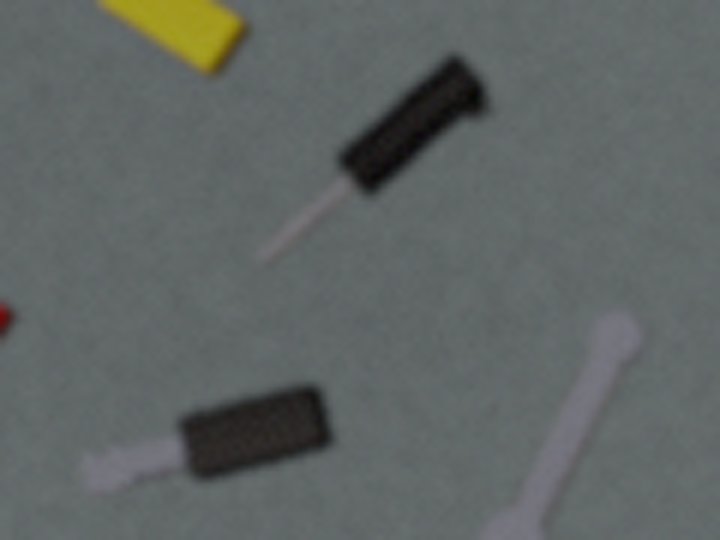

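View pics/ks.png

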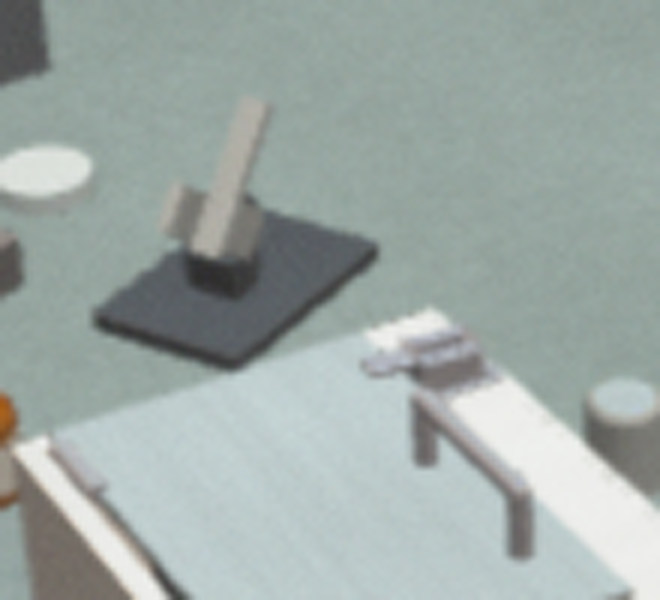

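View pics/rt.png

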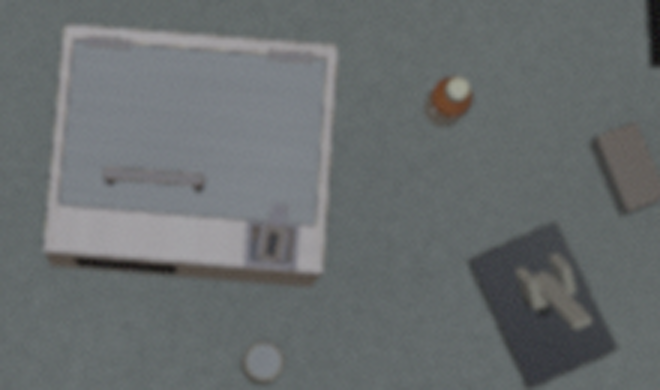

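The crop confirms it: the thing at top (185,272) has a flat-sided handle, shaft and broad blade, so it is the key, and its blade points to the image's left (+y). The rest at top (452,260) has its slab rising toward the robot, and its cheeks are on the far side. Next I measure the geometry.

```bash
python3 - <<'E'
from h import *
for n in("top","scene"):
    p=snapshot(n);W=cloud(p);im=p["pixels"].astype(int)
    g=im.sum(2)
    x,y,z=W[...,0],W[...,1],W[...,2]
    # key
    m=(abs(x-.45)<.08)&(abs(y-.4)<.08)&(z>.004)
    top=m&(g<250)&(z>.014)
    print(n,"key n",m.sum(),top.sum(),"z",np.nanmedian(z[top]))
    P=W[top][:,:2].astype(np.float32);r=cv2.minAreaRect(P*1000);print(" handle rect",r, P.mean(0))
    cen=np.array(r[0])/1000
    b=m&(g>300)&(z>.006); B=W[b];print(" blade mean",B.mean(0).round(4),len(B), "yaw", np.degrees(np.arctan2(B[:,1].mean()-cen[1],B[:,0].mean()-cen[0])))
    A=W[m][:,:2];c=A.mean(0);e=np.linalg.svd(A-c)[2][0];print(" pca yaw",np.degrees(np.arctan2(*e[::-1])))
    s=(A-c)@e;print(" extent",np.percentile(s,[1,99]),(c+e*np.percentile(s,1)).round(4),(c+e*np.percentile(s,99)).round(4))
    # rest
    m=(abs(x-.48)<.1)&(abs(y+.31)<.1)&(z>.006)&(z<.15)
    base=m&(z<.02);r=cv2.minAreaRect((W[base][:,:2]*1000).astype(np.float32));print(" base",r,base.sum())
    up=m&(z>.025);U=W[up];print(" up n",len(U),U.min(0).round(3),U.max(0).round(3))
    # latch
    m=(abs(x-.525)<.05)&(abs(y+.065)<.04)&(z>.108)&(z<.13);L=W[m];print(" latch",len(L),L.mean(0).round(4),L.min(0).round(4),L.max(0).round(4))
    m=(abs(x-.62)<.13)&(abs(y-.0)<.15)&(z>.09)&(z<.115)
    r=cv2.minAreaRect((W[m][:,:2]*1000).astype(np.float32));print(" housing top",r, cv2.boxPoints(r).round(0).tolist(),np.nanmedian(z[m]))
    m=(abs(x-.59)<.07)&(abs(y-.02)<.07)&(z>.122)&(z<.16);H=W[m];print(" bar",len(H),H.mean(0).round(4),H.min(0).round(4),H.max(0).round(4))
    if len(H)>5:
        e=np.linalg.svd(H[:,:2]-H[:,:2].mean(0))[2][0];print("  bar yaw",np.degrees(np.arctan2(*e[::-1])))
E
```

```text
top key n 774 267 z 0.022381781205820742
 handle rect ((455.2251892089844, 389.02325439453125), (30.906526565551758, 63.332618713378906), 15.765695571899414) [0.4549026  0.38916087]
 blade mean [0.4415 0.4232 0.012 ] 186 yaw 111.81328435319855
 pca yaw -82.52442735369328
 extent [-0.0749939   0.08194768] [0.4391 0.4763] [0.4595 0.3207]
 base ((479.8667907714844, -310.69940185546875), (198.71298217773438, 197.8825225830078), 0.3534751832485199) 1297
 up n 363 [ 0.446 -0.409  0.025] [ 0.58  -0.283  0.105]
 latch 197 [ 0.5391 -0.0648  0.1113] [ 0.5038 -0.1022  0.1081] [ 0.5746 -0.025   0.121 ]
 housing top ((607.4889526367188, 4.208488464355469), (240.41976928710938, 204.285888671875), 84.72014617919922) [[495.0, -106.0], [698.0, -125.0], [720.0, 115.0], [517.0, 133.0]] 0.10453156671129153
 bar 137 [0.5734 0.0376 0.1397] [ 0.5656 -0.0039  0.124 ] [0.5816 0.0797 0.1483]
  bar yaw -95.2340957822442
scene key n 742 370 z 0.022189993113119096
 handle rect ((434.0504150390625, 427.7755432128906), (47.75669479370117, 155.75881958007812), 35.07648468017578) [0.4605531 0.3919966]
 blade mean [0.4454 0.4433 0.0159] 171 yaw 53.69080146128752
 pca yaw 106.48108473211238
 extent [-0.0583518   0.06154468] [0.4738 0.3513] [0.4398 0.4663]
 base ((488.6409606933594, -342.708984375), (137.28660583496094, 153.2494659423828), 21.36467933654785) 598
 up n 313 [ 0.451 -0.41   0.026] [ 0.579 -0.281  0.102]
 latch 138 [ 0.5374 -0.0638  0.1112] [ 0.5046 -0.0988  0.108 ] [ 0.5741 -0.0264  0.1168]
 housing top ((609.804443359375, 3.070281982421875), (243.7451629638672, 205.53350830078125), 85.06095123291016) [[497.0, -110.0], [702.0, -127.0], [723.0, 116.0], [518.0, 133.0]] 0.10601655054499794
 bar 138 [0.5787 0.0418 0.1371] [ 0.5702 -0.0058  0.1222] [0.5858 0.0781 0.144 ]
  bar yaw 85.96993742989007
```

```bash
python3 - <<'E'
from h import *
for n in("top","scene"):
    p=snapshot(n);W=cloud(p);im=p["pixels"].astype(int);g=im.sum(2)
    x,y,z=W[...,0],W[...,1],W[...,2]
    near=np.hypot(x-.473,y+.31)<.085
    base=near&(z>.007)&(z<.017)&(g<(230 if n=="top" else 260))
    r=cv2.minAreaRect((W[base][:,:2]*1000).astype(np.float32));print(n,"base",np.round(r[0]),np.round(r[1]),r[2],base.sum())
    sl=near&(z>.03)&(g>280);X=W[sl];print(len(X))
    yaw=np.radians(25.8)
    for row in X[np.argsort(-X[:,2])][::6]: 
        d=row[:2]-[.473,-.31]; print((d@[np.cos(yaw),np.sin(yaw)]*1000).round(),(d@[-np.sin(yaw),np.cos(yaw)]*1000).round(),(row[2]*1000).round(),end=' | ')
    print()
    crop(p,*((420,490,230,300) if n=="top" else (235,305,190,250)),f"rest_{n}.png")
E
```

```text
top base [ 476. -313.] [128.  90.] 23.36899757385254 992
204
-27.0 1.0 104.0 | -27.0 -6.0 99.0 | -20.0 1.0 97.0 | -16.0 -2.0 95.0 | -18.0 -7.0 93.0 | -14.0 -10.0 90.0 | -12.0 -7.0 85.0 | -9.0 -9.0 82.0 | -0.0 -4.0 77.0 | 21.0 -22.0 74.0 | -4.0 0.0 73.0 | 17.0 -24.0 71.0 | 20.0 10.0 70.0 | 2.0 -7.0 68.0 | 5.0 3.0 67.0 | 10.0 -22.0 66.0 | 10.0 14.0 65.0 | 9.0 -18.0 64.0 | 28.0 -23.0 63.0 | 28.0 7.0 62.0 | 7.0 -24.0 61.0 | 7.0 -6.0 60.0 | 3.0 -20.0 59.0 | 6.0 9.0 58.0 | 3.0 9.0 56.0 | 36.0 10.0 56.0 | -1.0 -24.0 55.0 | 1.0 -26.0 54.0 | 32.0 -25.0 53.0 | 2.0 12.0 52.0 | 14.0 -1.0 51.0 | 9.0 -17.0 49.0 | 21.0 -6.0 45.0 | 20.0 -9.0 41.0 | 
scene base [ 481. -310.] [128.  86.] 22.45627784729004 104
260
-23.0 -12.0 102.0 | -22.0 2.0 99.0 | -23.0 -12.0 95.0 | -26.0 -11.0 94.0 | -17.0 2.0 91.0 | -16.0 -12.0 88.0 | -18.0 1.0 87.0 | -13.0 -8.0 84.0 | -6.0 -3.0 82.0 | -11.0 1.0 80.0 | -5.0 -14.0 76.0 | 23.0 -28.0 73.0 | 24.0 -20.0 72.0 | -0.0 -4.0 71.0 | 6.0 -7.0 70.0 | 24.0 -21.0 68.0 | -1.0 -15.0 68.0 | -2.0 -2.0 67.0 | 3.0 -17.0 66.0 | 8.0 -2.0 65.0 | 24.0 -28.0 64.0 | 26.0 -19.0 63.0 | 31.0 -19.0 62.0 | 10.0 -9.0 61.0 | 27.0 9.0 60.0 | 24.0 -18.0 59.0 | 31.0 -20.0 59.0 | 34.0 -29.0 58.0 | 20.0 8.0 57.0 | 22.0 -12.0 56.0 | 10.0 9.0 55.0 | 9.0 -21.0 54.0 | 34.0 -22.0 53.0 | 5.0 8.0 52.0 | 32.0 12.0 50.0 | 14.0 7.0 49.0 | 17.0 12.0 49.0 | 21.0 -21.0 46.0 | 18.0 -19.0 45.0 | 22.0 8.0 44.0 | 23.0 -12.0 43.0 | 16.0 11.0 41.0 | 25.0 -16.0 39.0 | 17.0 -25.0 33.0 |
```

View pics/rest_top.png

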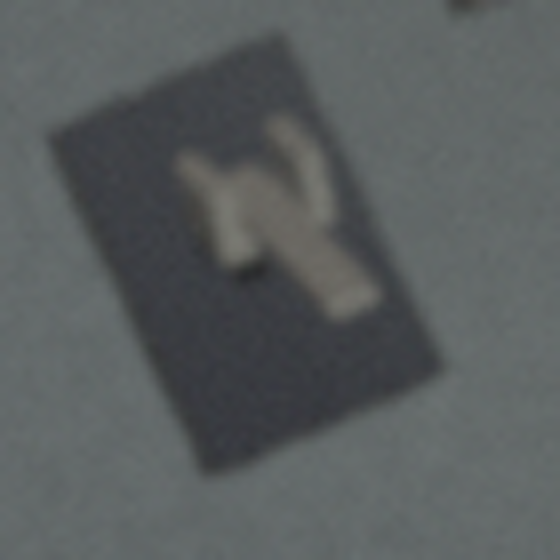

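View pics/rest_scene.png

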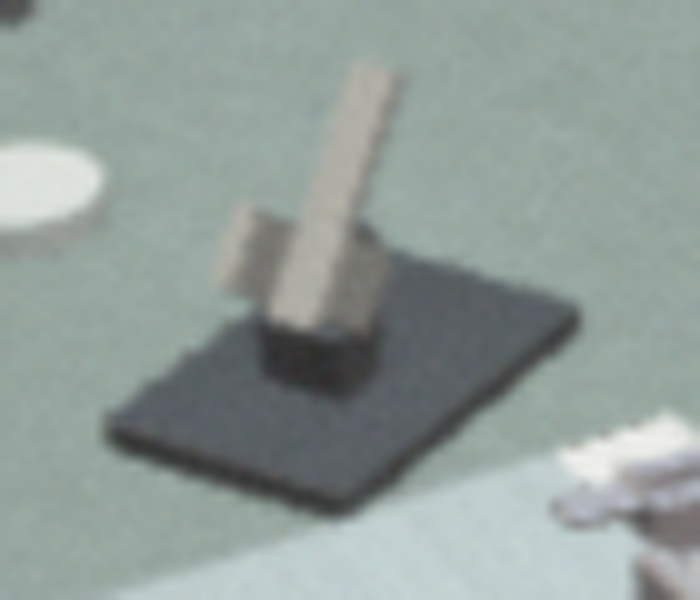

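```bash
cat > fitrest.py <<'E'
from h import *
from scipy.optimize import least_squares
def box(P,lo,hi):
    lo,hi=np.array(lo),np.array(hi);q=abs(P-(lo+hi)/2)-(hi-lo)/2
    return np.linalg.norm(np.maximum(q,0),axis=1)+np.minimum(q.max(1),0)
def frame(yaw,a=np.radians(50)):
    h=np.array([np.cos(yaw),np.sin(yaw),0]);x=h*np.cos(a)-[0,0,np.sin(a)];y=np.array([-h[1],h[0],0]);return np.stack([x,y,np.cross(x,y)],1)
def f(q,X):
    P=(X-q[:3])@frame(q[3])*1000;t,w=q[4]*1000,q[5]*1000
    d=[box(P,[-20,-8,-11-t],[62,8,-11]),box(P,[32,12,-15],[58,12+w,6]),box(P,[32,-12-w,-15],[58,-12,6])]
    return np.clip(np.abs(np.min(d,0)),0,6)
Xs=[]
for n in("top","scene"):
    p=snapshot(n);W=cloud(p);g=p["pixels"].astype(int).sum(2)
    near=np.hypot(W[...,0]-.473,W[...,1]+.31)<.065
    X=W[near&(W[...,2]>.035)&(g>270)];Xs.append(X)
Xs.append(np.vstack(Xs))
for X in Xs:
    best=min((least_squares(f,[.473+dx,-.313,.09+dz,np.radians(23.5),.008,.01],args=(X,),loss="soft_l1",x_scale=[.01,.01,.01,.1,.01,.01],diff_step=1e-4) for dx in(-.01,0,.01) for dz in (-.01,0,.01)),key=lambda r:r.cost)
    print(len(X),best.cost/len(X),best.x[:3].round(4),np.degrees(best.x[3]).round(1),best.x[4:].round(4),np.median(f(best.x,X)))
E
python3 fitrest.py
```

```text
213 0.783624778653755 [ 0.4706 -0.316   0.0933] 22.1 [0.0029 0.0065] 0.9448092705381264
257 1.1322556292324477 [ 0.4742 -0.3183  0.0928] 23.8 [0.0059 0.0076] 1.317677867297121
470 1.0531753715361483 [ 0.4731 -0.3189  0.0932] 24.1 [0.0035 0.0078] 1.170653734928294
```

```bash
cat >> h.py <<'E'
import json
def log():
    s=read_state();open("log.jsonl","a").write(json.dumps({k:np.asarray(v).tolist() for k,v in s.items()})+"\n");return s
def rot(zdir,xdir):
    z=np.array(zdir,float);z/=np.linalg.norm(z);x=np.array(xdir,float);x-=z*(x@z);x/=np.linalg.norm(x)
    return np.stack([x,np.cross(z,x),z],1)
def yawv(d,z=0): return np.array([np.cos(np.radians(d)),np.sin(np.radians(d)),z])
def delta(p,R):
    s=log();R0=Ro.from_quat(s["ee_rot"]).as_matrix()
    t=R0.T@(np.array(p)-s["tcp_pos"])*1000
    r=np.degrees(Ro.from_matrix(R0.T@R).as_rotvec())
    print("t=%.2f row:"%s["time"],np.round(r,1).tolist(),np.round(t,1).tolist(),"dist %.0f ang %.0f"%(np.linalg.norm(t),np.linalg.norm(r)))
E
python3 - <<'E'
from h import *
log()
R=rot([0,0,-1],yawv(16))
delta([.42,-.25,.28],R)
R=rot([0,0,-1],yawv(196))
delta([.42,-.25,.28],R)
E
```

```text
t=2.10 row: [-0.0, -0.0, 93.5] [249.3, 312.6, -48.7] dist 403 ang 93
t=2.10 row: [0.0, -0.0, -86.5] [249.3, 312.6, -48.7] dist 403 ang 87
```

```bash
python3 -m inch '[[0,0,-10,60,80,-48,85],[0,0,-20,150,190,-48,85],[0,0,-30,250,312,-48,85],[0,0,-30,250,312,-48,85],[0,0,-30,250,312,-48,85],[0,0,-30,250,312,-48,85],[0,0,-30,250,312,-48,85],[0,0,-30,250,312,-48,85],[0,0,-30,250,312,-48,85],[0,0,-30,250,312,-48,85]]'; python3 - <<'E'
from h import *
print({k:np.round(v,3).tolist() for k,v in log().items()})
E
```

```text
time: 2.93
tcp_pos: [0.4203, -0.2471, 0.28]
ee_rot: [0.346, 0.938, 0.0, 0.001]
wrist_force: [0.7, 0.5, -0.2]
gripper_width: 0.994
{'time': 2.933, 'qpos': [-0.198, 0.113, -0.236, -0.0, -1.221, -0.508], 'joint_velocities': [0.724, -0.015, 0.044, 0.007, -0.063, -0.712], 'tau': [-2.446, -25.806, 18.678, 4.111, -0.006, 0.365], 'tcp_pos': [0.42, -0.247, 0.28], 'ee_rot': [0.346, 0.938, 0.0, 0.001], 'wrist_force': [0.708, 0.518, -0.25], 'wrist_torque': [0.016, -0.041, -0.036], 'gripper_width': 0.994}
```

```bash
cat >> h.py <<'E'
def grR(kx,ky,kz,al):
    a=np.radians(al);return rot(np.sin(a)*kx-np.cos(a)*kz,ky)
KEYP=np.array([.457,.390,.011]);KX=yawv(106);KY=yawv(196);KZ=np.array([0,0,1.])
E
python3 - <<'E'
from h import *
R=grR(KX,KY,KZ,20)
print(R.round(2))
delta([.47,.10,.25],R)
delta([.457,.390,.10],R)
E
```

```text
[[-0.96 -0.26 -0.09]
 [-0.28  0.9   0.33]
 [ 0.    0.34 -0.94]]
t=2.93 row: [-18.3, 9.9, -55.8] [187.3, 296.4, 30.1] dist 352 ang 60
t=2.93 row: [-18.3, 9.9, -55.8] [385.5, 508.5, 180.0] dist 663 ang 60
```

```bash
python3 -m inch '[[-2,1,-6,21,33,3,55],[-4,2,-12,42,66,7,55],[-6,3,-19,62,99,10,55],[-8,5,-25,83,132,13,55],[-10,6,-31,104,165,17,55],[-12,7,-38,125,198,20,55],[-15,8,-44,146,231,23,55],[-17,9,-51,167,264,27,55],[-18.3,9.9,-55.8,187,296,30,55],[-18.3,9.9,-55.8,187,296,30,55]]'; python3 - <<'E'
from h import *
R=grR(KX,KY,KZ,20)
delta(KEYP+[0,0,.09],R)
E
```

```text
time: 3.77
tcp_pos: [0.4701, 0.1013, 0.2484]
ee_rot: [-0.139, 0.975, 0.173, -0.025]
wrist_force: [1.3, -0.2, 0.2]
gripper_width: 0.643
t=3.77 row: [0.1, -0.1, 0.2] [-68.3, 212.9, 235.0] dist 324 ang 0
```

```bash
python3 -m inch '[[0,0,0,-68,213,235,55],[0,0,0,-68,213,235,55],[0,0,0,-68,213,235,55],[0,0,0,-68,213,235,55],[0,0,0,-68,213,235,55],[0,0,0,-68,213,235,55],[0,0,0,-68,213,235,55],[0,0,0,-68,213,235,55],[0,0,0,-68,213,235,55],[0,0,0,-68,213,235,55]]'; python3 - <<'E'
from h import *
R=grR(KX,KY,KZ,20)
t=snapshot("scene");crop(t,400,540,300,400,"a1.png")
t=snapshot("top");crop(t,130,250,220,310,"a2.png")
delta(KEYP+[0,0,-.006],R)
E
```

```text
time: 4.6
tcp_pos: [0.4571, 0.3861, 0.0997]
ee_rot: [-0.137, 0.975, 0.171, -0.026]
wrist_force: [-0.0, 0.3, 0.7]
gripper_width: 0.645
t=4.70 row: [-0.0, -0.0, -0.1] [-0.4, -28.0, 92.5] dist 97 ang 0
```

View pics/a1.png

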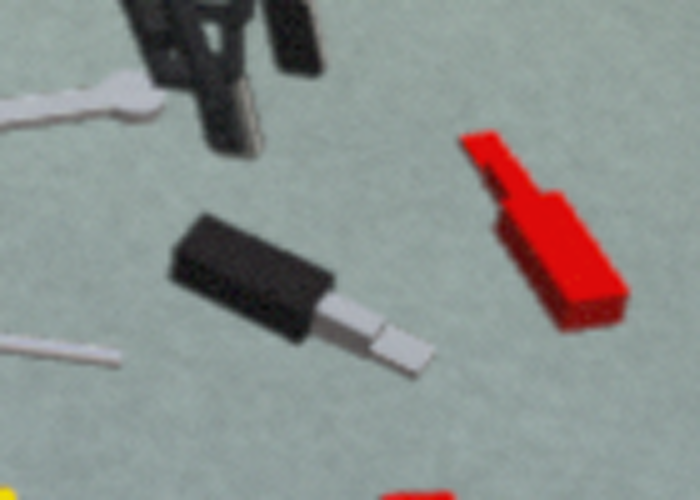

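View pics/a2.png

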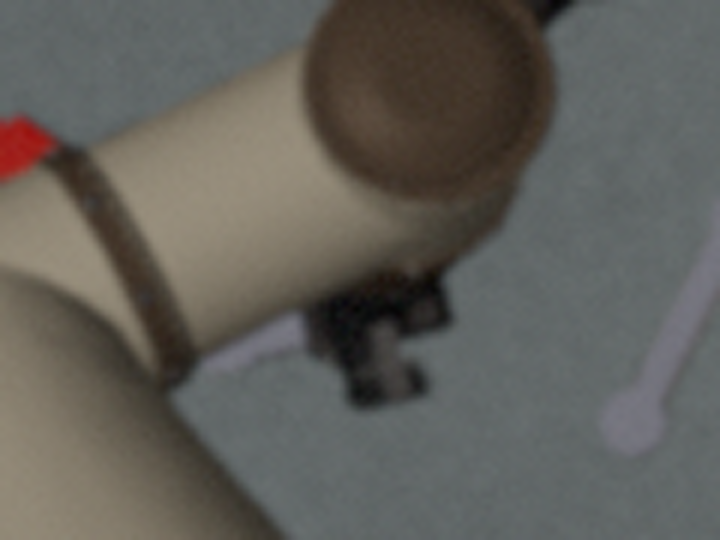

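The fingers (scene crop at (230,130) and (295,50)) straddle the handle's axis and nothing is near them. I descend and grip.

```bash
python3 -m inch '[[0,0,0,0,-9,30,55],[0,0,0,0,-18,60,55],[0,0,0,0,-24,80,55],[0,0,0,0,-28,92,55],[0,0,0,0,-28,92,55],[0,0,0,0,-28,92,20],[0,0,0,0,-28,92,20],[0,0,0,0,-28,92,20],[0,0,0,0,-28,92,20],[0,0,0,0,-28,92,20]]'; python3 -m inch '[[0,0,0,0,0,0,20],[0,0,0,0,0,0,20],[0,0,0,0,10,-28,20],[0,0,0,0,20,-56,20],[0,0,0,0,34,-94,20],[0,0,0,0,34,-94,20],[0,0,0,0,34,-94,20]]';python3 - <<'E'
from h import *
log()
p=snapshot("scene");crop(p,400,540,280,380,"a3.png")
E
```

```text
time: 5.53
tcp_pos: [0.4576, 0.3908, 0.0074]
ee_rot: [-0.136, 0.975, 0.173, -0.023]
wrist_force: [-0.3, -1.8, 7.0]
gripper_width: 0.336
time: 6.12
tcp_pos: [0.4574, 0.3913, 0.1086]
ee_rot: [-0.137, 0.975, 0.174, -0.022]
wrist_force: [-0.5, -1.1, -1.6]
gripper_width: 0.332
```

View pics/a3.png

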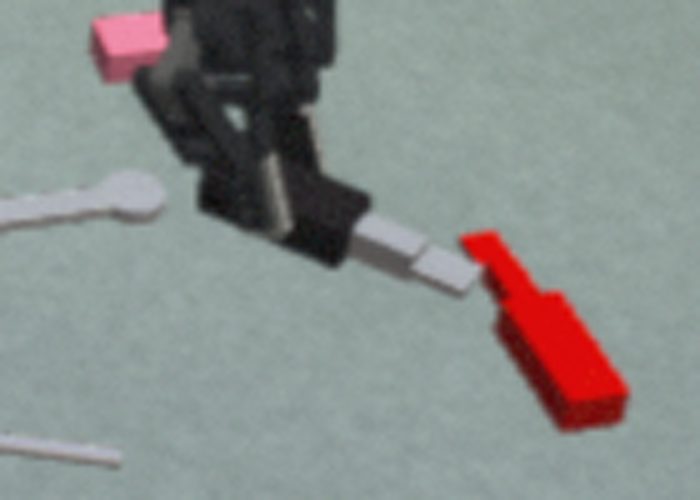

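```bash
cat >> h.py <<'E'
def keycorners(c,R):
    out=[]
    for lo,hi in(([-32,-15,-11],[32,15,11]),([32,-7,-7],[58,7,7]),([58,-9,-3],[80,9,3])):
        for i in range(8): out.append([(lo,hi)[(i>>k)&1][k] for k in range(3)])
    return np.array(out)/1000@R.T+c
def overlay(p,c,R,u0,u1,v0,v1,name):
    f=min(800//(u1-u0),600//(v1-v0));im=cv2.resize(p["pixels"][v0:v1,u0:u1,::-1],None,fx=f,fy=f,interpolation=cv2.INTER_CUBIC)
    q=(proj(p,keycorners(c,R))-[u0,v0]+.5)*f
    for b in range(3):
        for i in range(8):
            for k in range(3):
                j=i^(1<<k)
                if j>i: cv2.line(im,tuple(q[8*b+i].astype(int)),tuple(q[8*b+j].astype(int)),(0,255,0),1)
    cv2.imwrite("pics/"+name,im)
E
python3 - <<'E'
from h import *
s=read_state();R0=Ro.from_quat(s["ee_rot"]).as_matrix()
Rg=R0 # grasp orientation same
off=R0.T@(np.array([.457,.390,.011])-[.4576,.3908,.0074]);print("key in tool",off*1000)
a=np.radians(20)
# key axes in tool: ky=x ; kx = sin a z + cos a y
Rk=np.stack([R0@[0,np.cos(a),np.sin(a)],R0[:,0],R0@[0,np.sin(a),-np.cos(a)]],1)
c=np.array(s["tcp_pos"])+R0@off
print(c,Rk.round(3))
p=snapshot("scene");overlay(p,c,Rk,400,540,280,380,"a4.png")
E
```

```text
key in tool [ 0.79505067  0.66715994 -3.58926065]
[0.45569663 0.38952631 0.10992227] [[-0.274 -0.962  0.   ]
 [ 0.962 -0.274 -0.001]
 [ 0.001 -0.     1.   ]]
```

View pics/a4.png

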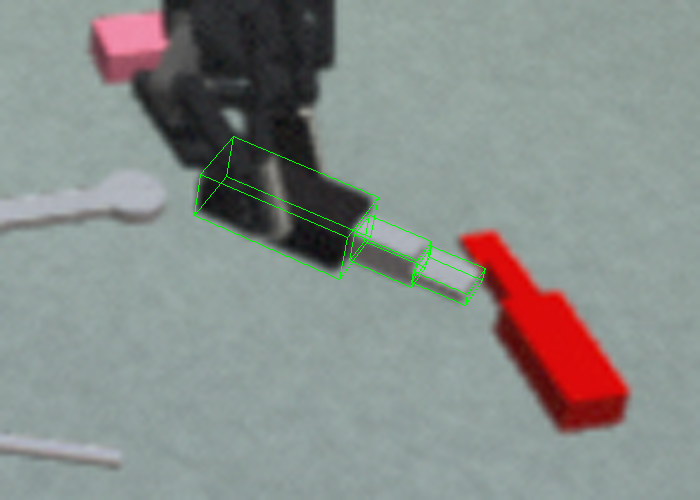

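```bash
cat >> h.py <<'E'
SEAT=np.array([.4728,-.3172,.093]);SYAW=23.3
def seatR(yaw=SYAW):
    h=yawv(yaw);x=h*np.cos(np.radians(50))-[0,0,np.sin(np.radians(50))];y=np.array([-h[1],h[0],0]);return np.stack([x,y,np.cross(x,y)],1)
OFF=np.array([0,.7,-4.5])/1000
def place(dx,dy,dz,al=20):  # TCP pose with key centre at seat+(dx,dy,dz) mm
    S=seatR();R=grR(S[:,0],S[:,1],S[:,2],al)
    return SEAT+S@(np.array([dx,dy,dz])/1000)-R@OFF,R
E
python3 - <<'E'
from h import *
p,R=place(-6,0,70);print(p,R.round(2))
delta([.45,.15,.30],Ro.from_quat(read_state()["ee_rot"]).as_matrix())
delta([.48,-.12,.30],R)
delta(p,R)
E
```

```text
[ 0.51588447 -0.29864489  0.13904429] [[-0.4   0.8  -0.46]
 [ 0.92  0.34 -0.2 ]
 [-0.   -0.5  -0.87]]
t=6.22 row: [0.0, 0.0, 0.0] [71.5, -148.6, -261.5] dist 309 ang 0
t=6.22 row: [40.7, 7.3, 84.5] [116.5, -400.4, -353.1] dist 546 ang 94
t=6.22 row: [40.7, 7.3, 84.5] [130.4, -626.1, -263.9] dist 692 ang 94
```

```bash
python3 -m inch '[[0,0,0,9,-5,-42,20],[0,0,0,20,-20,-80,20],[0,0,0,30,-50,-115,20],[0,0,0,45,-80,-150,20],[0,0,0,55,-105,-190,20],[0,0,0,65,-130,-225,20],[10,2,20,75,-160,-265,20],[10,2,20,75,-160,-265,20],[10,2,20,75,-160,-265,20]]'; python3 - <<'E'
from h import *
p,R=place(-6,0,70)
delta([.50,-.12,.30],R)
delta(p,R)
E
```

```text
time: 6.97
tcp_pos: [0.4519, 0.134, 0.3029]
ee_rot: [0.028, 0.995, 0.08, -0.055]
wrist_force: [1.3, 0.7, -0.3]
gripper_width: 0.334
t=6.97 row: [31.2, 5.9, 64.8] [-60.2, -247.6, -43.6] dist 259 ang 72
t=6.97 row: [31.2, 5.9, 64.8] [-102.8, -447.8, 83.6] dist 467 ang 72
```

```bash
python3 -m inch '[[3,1,6,-8,-40,-8,20],[6,1,13,-17,-80,-15,20],[9,2,20,-25,-120,-22,20],[12,2,26,-35,-160,-30,20],[16,3,33,-45,-200,-38,20],[19,4,40,-60,-247,-44,20],[22,4,46,-65,-290,-20,20],[25,5,53,-75,-330,0,20],[28,5,60,-85,-370,20,20],[31,6,65,-95,-410,50,20]]'; python3 - <<'E'
from h import *
p,R=place(-6,0,70)
delta(p,R)
E
```

```text
time: 7.8
tcp_pos: [0.5128, -0.24, 0.1943]
ee_rot: [0.523, 0.813, -0.212, -0.143]
wrist_force: [1.1, 0.5, -0.2]
gripper_width: 0.336
t=7.80 row: [0.4, -0.1, 1.2] [-55.4, 8.4, 58.0] dist 81 ang 1
```

```bash
python3 -m inch '[[0,0,0,-28,4,29,20],[0,0,1,-52,8,55,20],[0,0,1,-52,8,55,20],[0,0,1,-52,8,55,20]]'; python3 - <<'E'
from h import *
p,R=place(-6,0,70)
delta(p,R)
s=read_state();R0=Ro.from_quat(s["ee_rot"]).as_matrix();a=np.radians(20)
Rk=np.stack([R0@[0,np.cos(a),np.sin(a)],R0[:,0],R0@[0,np.sin(a),-np.cos(a)]],1)
for n,b in(("top",(410,530,220,310)),("scene",(220,340,150,240))):
    q=snapshot(n);overlay(q,np.array(s["tcp_pos"])+R0@OFF,Rk,*b,f"b_{n}.png")
E
```

```text
time: 8.13
tcp_pos: [0.5141, -0.2941, 0.1396]
ee_rot: [0.529, 0.809, -0.213, -0.145]
wrist_force: [0.1, -0.1, -0.5]
gripper_width: 0.334
t=8.13 row: [0.1, -0.4, 0.5] [-4.9, 0.1, 0.5] dist 5 ang 1
```

View pics/b_top.png

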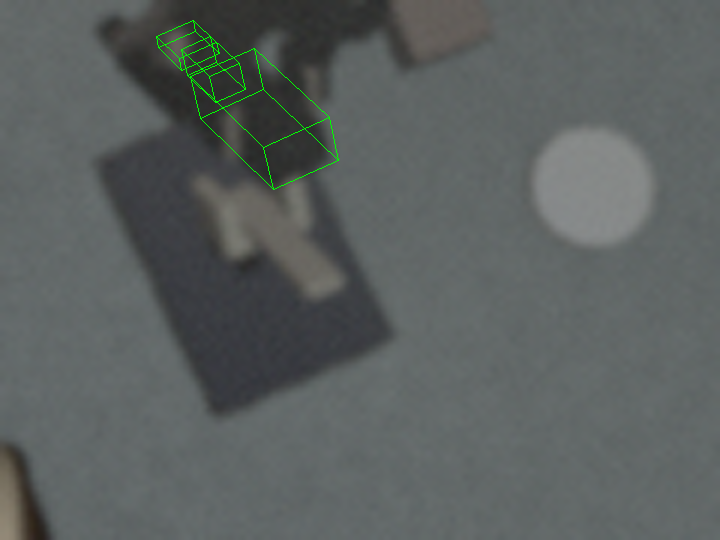

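View pics/b_scene.png

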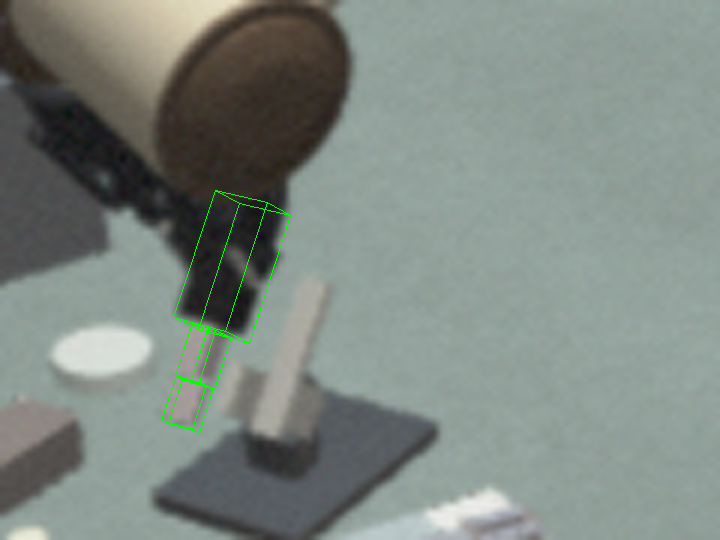

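```bash
python3 - <<'E'
from h import *
delta(*place(-6,0,16))
E
```

```text
t=8.23 row: [0.5, -0.1, 0.5] [-4.9, -19.2, 55.4] dist 59 ang 1
```

```bash
python3 -m inch '[[0.5,0,0.5,-5,-5,15,20],[0.5,0,0.5,-5,-10,30,20],[0.5,0,0.5,-5,-15,43,20],[0.5,0,0.5,-5,-19,55,20],[0.5,0,0.5,-5,-19,55,20],[0.5,0,0.5,-5,-19,55,20]]'; python3 - <<'E'
from h import *
s=read_state();R0=Ro.from_quat(s["ee_rot"]).as_matrix();a=np.radians(20)
Rk=np.stack([R0@[0,np.cos(a),np.sin(a)],R0[:,0],R0@[0,np.sin(a),-np.cos(a)]],1)
for n,b in(("top",(420,500,230,290)),("scene",(230,310,170,230))):
    q=snapshot(n);crop(q,*b,f"c_{n}.png")
delta(*place(-6,0,2))
E
```

```text
time: 8.73
tcp_pos: [0.479, -0.3145, 0.1063]
ee_rot: [0.531, 0.807, -0.216, -0.141]
wrist_force: [1.1, -0.3, -0.7]
gripper_width: 0.332
t=8.83 row: [0.2, 0.1, -0.0] [0.5, -5.4, 15.9] dist 17 ang 0
```

View pics/c_top.png

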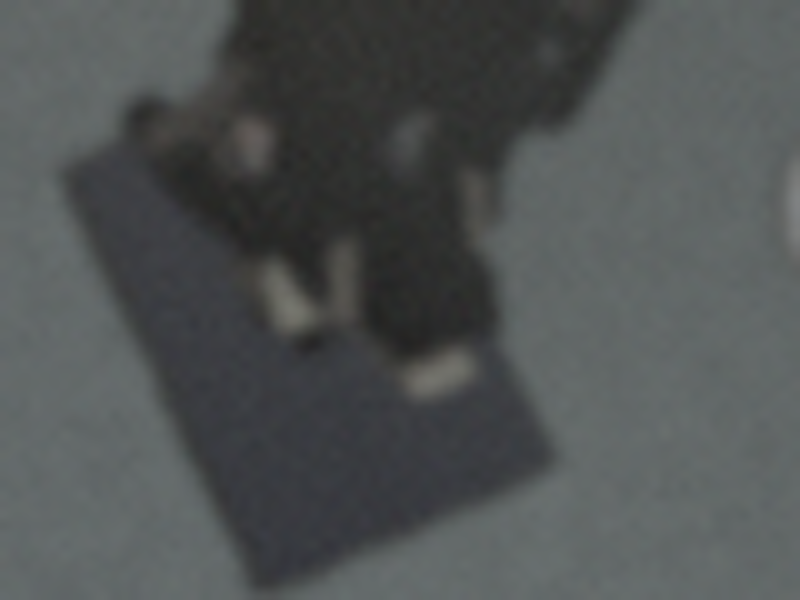

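View pics/c_scene.png

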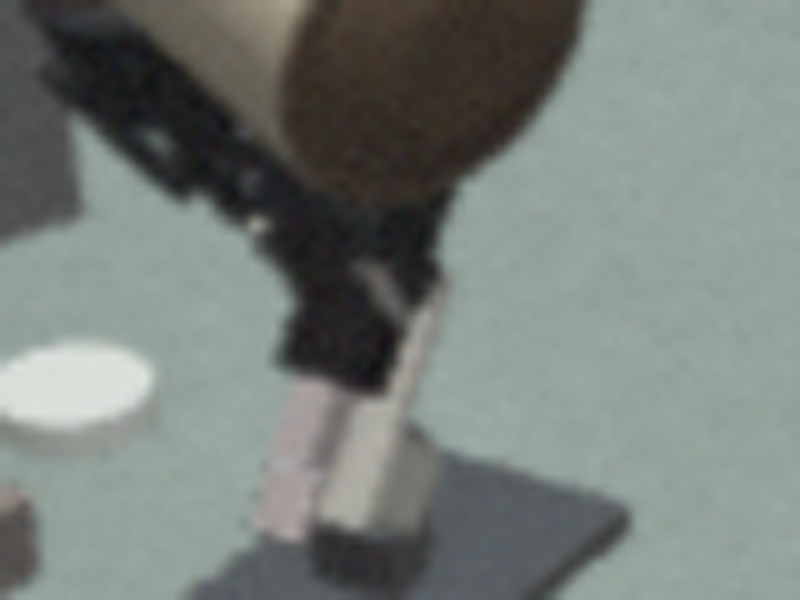

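```bash
python3 -m inch '[[0,0,0,0,-1.5,4,20],[0,0,0,0,-2.7,8,20],[0,0,0,0,-4,12,20],[0,0,0,0,-4.7,14,20],[0,0,0,0,-4.7,14,20]]'; python3 - <<'E'
from h import *
delta(*place(-6,0,0))
print(read_state()["wrist_force"])
q=snapshot("scene");crop(q,230,310,170,230,"d_scene.png")
E
```

```text
time: 9.25
tcp_pos: [0.4672, -0.3196, 0.0948]
ee_rot: [0.531, 0.807, -0.216, -0.143]
wrist_force: [0.7, -0.0, -0.8]
gripper_width: 0.334
t=9.25 row: [-0.0, -0.1, -0.0] [0.0, -0.2, 1.0] dist 1 ang 0
[ 0.66572943 -0.04879801 -0.82158981]
```

View pics/d_scene.png

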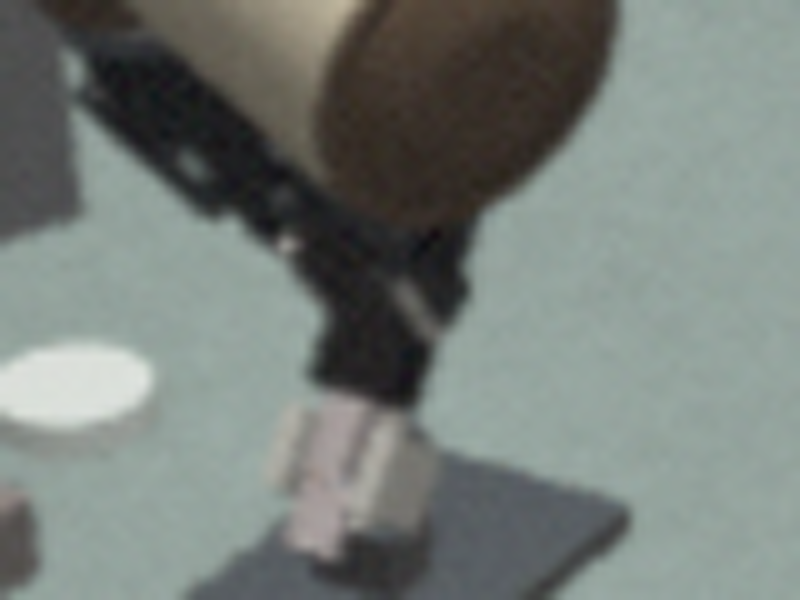

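```bash
python3 -m inch '[[0,0,0,0,-0.6,1.7,20],[0,0,0,0,-1.2,3.4,20],[0,0,0,0,-1.2,3.4,20]]'
```

```text
time: 9.55
tcp_pos: [0.4665, -0.3207, 0.0935]
ee_rot: [0.531, 0.807, -0.215, -0.141]
wrist_force: [3.2, 1.3, 1.5]
gripper_width: 0.334
```

```bash
python3 -m inch '[[0,0,0,0,1.8,0.5,20],[0,0,0,0,3.8,1.2,20],[0,0,0,0,3.8,1.2,20]]'; python3 -m inch '[[0,0,0,0,0,0,36],[0,0,0,0,0,0,42],[0,0,0,0,0,0,50],[0,0,0,0,0,0,50],[0,0,0,0,0,0,50]]';  python3 - <<'E'
from h import *
log()
q=snapshot("scene");crop(q,230,310,170,230,"e_scene.png")
E
```

```text
time: 9.8
tcp_pos: [0.469, -0.3197, 0.0903]
ee_rot: [0.531, 0.807, -0.216, -0.142]
wrist_force: [1.3, 1.0, 4.0]
gripper_width: 0.33
time: 10.22
tcp_pos: [0.4675, -0.3195, 0.0897]
ee_rot: [0.531, 0.807, -0.216, -0.143]
wrist_force: [-0.3, -0.4, -0.6]
gripper_width: 0.589
```

View pics/e_scene.png

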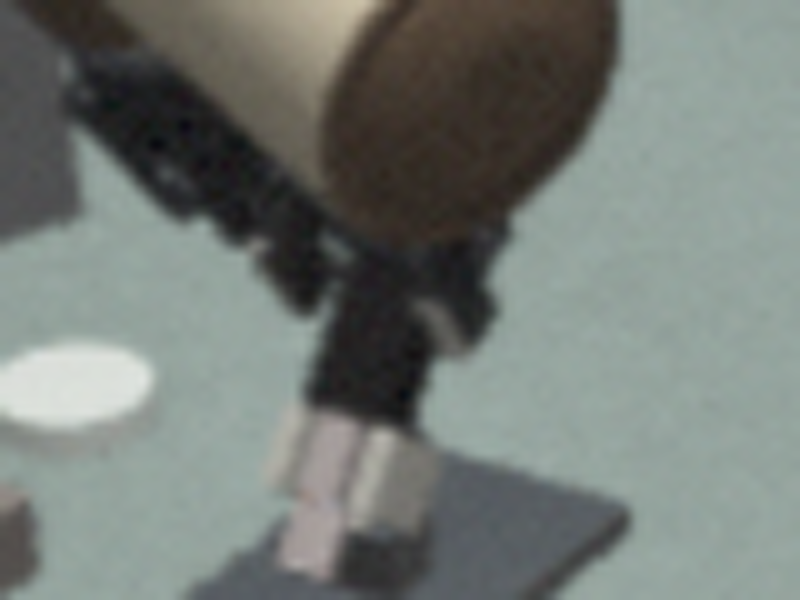

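```bash
python3 -m inch '[[0,0,0,0,0,-30,55],[0,0,0,0,0,-60,55],[0,0,0,0,0,-95,60],[0,0,0,0,0,-95,60],[0,0,0,0,0,-95,60]]';  python3 - <<'E'
from h import *
log()
S=seatR()
for n,b in(("top",(420,500,230,290)),("scene",(230,310,170,230))):
    q=snapshot(n);overlay(q,SEAT,S,*b,f"f_{n}.png")
OFF0=np.zeros(3)
for (dx,dz,al) in((-80,60,55),(-75,0,90)):
    R=grR(S[:,0],S[:,1],S[:,2],al); delta(SEAT+S@(np.array([dx,0,dz])/1000),R)
E
```

```text
time: 10.68
tcp_pos: [0.5133, -0.3006, 0.1739]
ee_rot: [0.532, 0.807, -0.215, -0.14]
wrist_force: [-0.6, -0.5, -0.6]
gripper_width: 0.699
t=10.78 row: [-35.0, -0.1, -0.1] [-0.2, -51.3, 5.1] dist 52 ang 35
t=10.78 row: [-70.0, -0.1, -0.1] [-0.4, -67.1, 63.2] dist 92 ang 70
```

View pics/f_top.png

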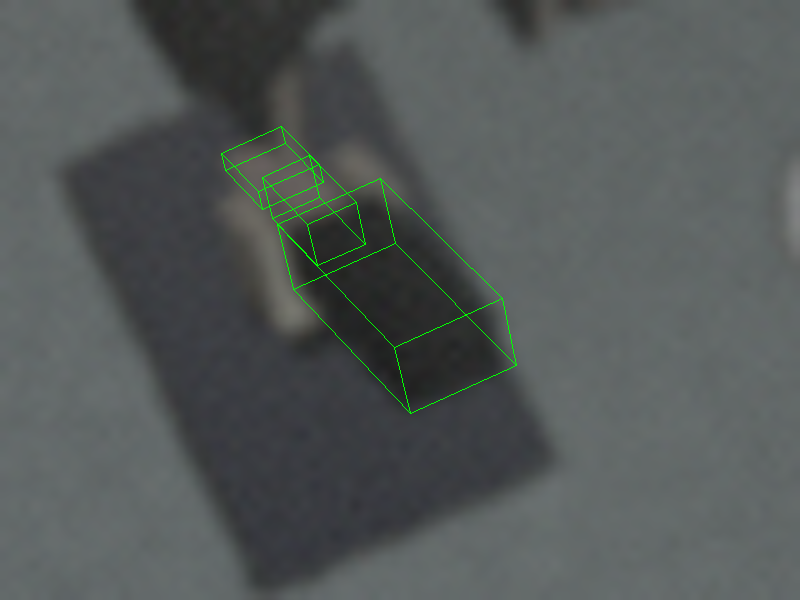

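View pics/f_scene.png

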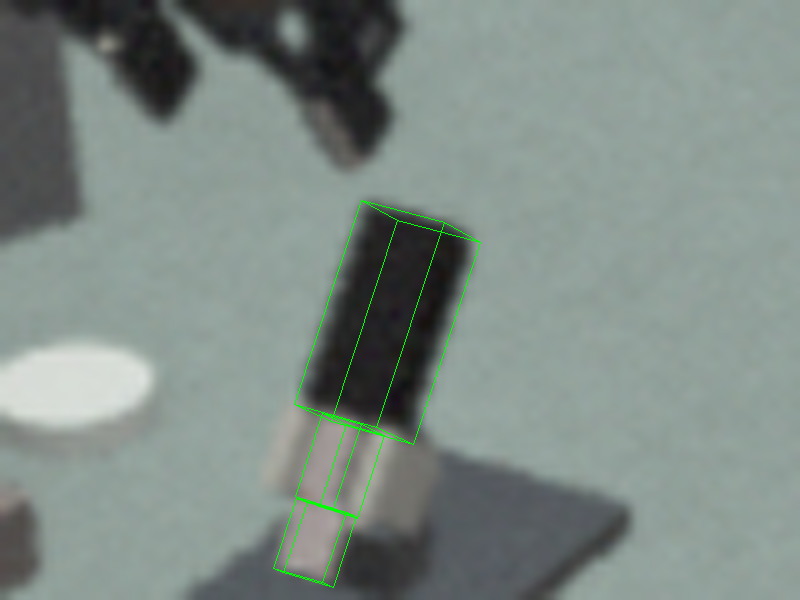

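The overlay fits the key to within about a pixel in both views: it lies seated, its handle end stopped on the cheeks. Next I swing round behind the handle's end.

```bash
python3 -m inch '[[-7,0,0,0,-20,-5,60],[-14,0,0,0,-35,-5,60],[-21,0,0,0,-45,0,60],[-28,0,0,0,-51,5,60],[-35,0,0,0,-56,12,60],[-42,0,0,0,-60,22,60],[-49,0,0,0,-64,33,60],[-56,0,0,0,-66,45,60],[-63,0,0,0,-67,55,60],[-70,0,0,0,-67,63,60]]'; python3 -m inch '[[0,0,0,0,0,0,60]]'; python3 - <<'E'
from h import *
S=seatR();R=grR(S[:,0],S[:,1],S[:,2],90)
delta(SEAT+S@(np.array([-75,0,0])/1000),R)
delta(SEAT+S@(np.array([0,0,0])/1000),R)
for n,b in(("top",(420,540,230,320)),("scene",(230,350,150,240))):
    q=snapshot(n);crop(q,*b,f"g_{n}.png")
E
```

```text
time: 11.62
tcp_pos: [0.4286, -0.3353, 0.1515]
ee_rot: [0.519, 0.788, 0.277, 0.182]
wrist_force: [-1.4, 0.4, -1.6]
gripper_width: 0.701
time: 11.7
tcp_pos: [0.4244, -0.3369, 0.1474]
ee_rot: [0.525, 0.785, 0.278, 0.178]
wrist_force: [-0.8, 0.1, 0.2]
gripper_width: 0.701
t=11.70 row: [-1.5, -0.1, -0.9] [-1.0, 5.1, 0.1] dist 5 ang 2
t=11.70 row: [-1.5, -0.1, -0.9] [-1.1, 7.0, 75.1] dist 75 ang 2
```

View pics/g_top.png

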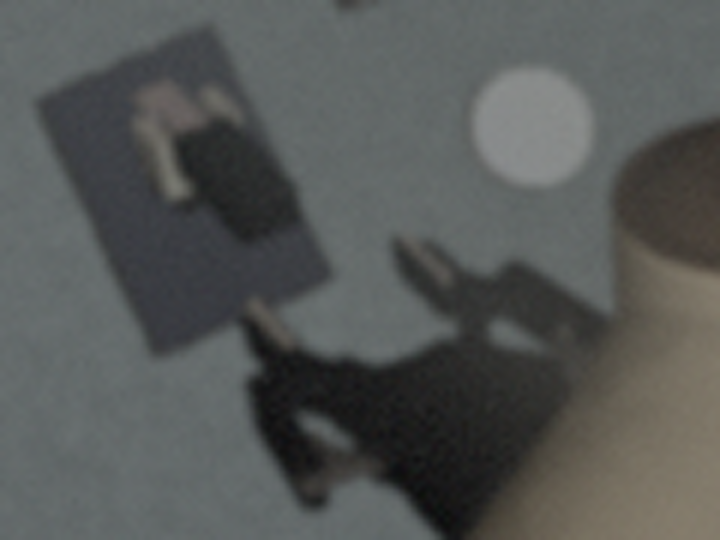

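View pics/g_scene.png

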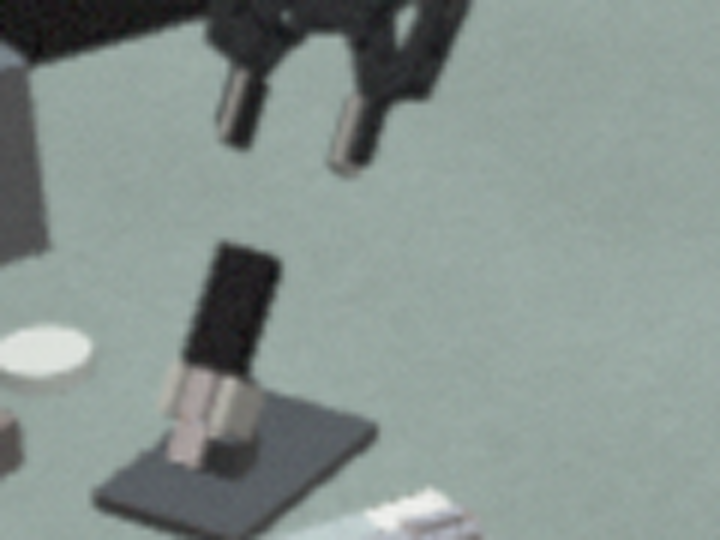

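```bash
python3 -m inch '[[-1.5,0,-0.9,-1,5,2,60],[-1.5,0,-0.9,-1,5,5,60],[-1.5,0,-0.9,-1,5.5,25,60],[-1.5,0,-0.9,-1,6,45,60],[-1.5,0,-0.9,-1,6.5,60,60],[-1.5,0,-0.9,-1,7,74,60],[-1.5,0,-0.9,-1,7,74,60],[-1.5,0,-0.9,-1,7,74,60]]'; python3 - <<'E'
from h import *
S=seatR();R=grR(S[:,0],S[:,1],S[:,2],90)
delta(SEAT+S@(np.array([0,0,0])/1000),R)
for n,b in(("top",(420,540,230,320)),("scene",(230,350,150,240))):
    q=snapshot(n);crop(q,*b,f"i_{n}.png")
E
```

```text
time: 12.47
tcp_pos: [0.4773, -0.3153, 0.0972]
ee_rot: [0.51, 0.79, 0.284, 0.188]
wrist_force: [-0.3, -0.0, 0.6]
gripper_width: 0.699
t=12.47 row: [-0.1, -0.3, 0.9] [0.1, -6.5, 0.1] dist 7 ang 1
```

View pics/i_scene.png

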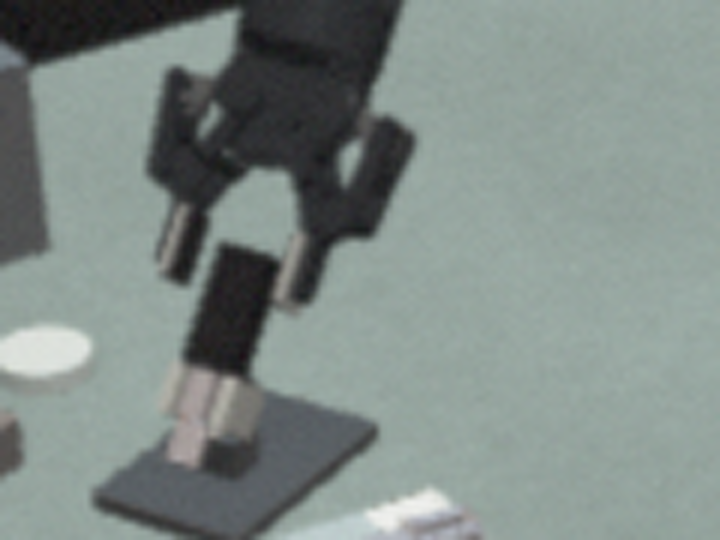

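```bash
python3 -m inch '[[0,0,0.5,0,-3,2,60],[0,0,0.5,0,-6.5,4,60],[0,0,0.5,0,-6.5,4,60],[0,0,0.5,0,-6.5,4,60]]'; python3 - <<'E'
from h import *
S=seatR();R=grR(S[:,0],S[:,1],S[:,2],90)
delta(SEAT+S@(np.array([4,0,0])/1000),R)
E
```

```text
time: 12.9
tcp_pos: [0.4744, -0.3175, 0.0905]
ee_rot: [0.515, 0.786, 0.285, 0.188]
wrist_force: [0.1, -0.1, 0.2]
gripper_width: 0.703
t=12.90 row: [-0.1, -0.1, 0.2] [0.8, 0.6, 1.3] dist 2 ang 0
```

Aligned. Close and lift off normal to the slope (tool −y) with some uphill.

```bash
python3 -m inch '[[0,0,0,0.5,0.6,1,20],[0,0,0,0.5,0.6,1,20],[0,0,0,0.5,0.6,1,20],[0,0,0,0.5,0.6,1,20],[0,0,0,0.5,0.6,1,20],[0,0,0,0.5,0.6,1,20],[0,0,0,0.5,0.6,1,20]]'; python3 - <<'E'
from h import *
q=snapshot("scene");crop(q,230,350,150,240,"j_scene.png")
print(read_state()["wrist_force"]);log()
S=seatR();R=grR(S[:,0],S[:,1],S[:,2],90);print(R.round(2))
E
```

```text
time: 13.48
tcp_pos: [0.4757, -0.3164, 0.0905]
ee_rot: [0.514, 0.787, 0.285, 0.188]
wrist_force: [-1.6, -0.5, 2.4]
gripper_width: 0.345
[-1.9670053  -1.05617207  2.08420759]
[[-0.4   0.7   0.59]
 [ 0.92  0.3   0.25]
 [ 0.    0.64 -0.77]]
```

View pics/j_scene.png

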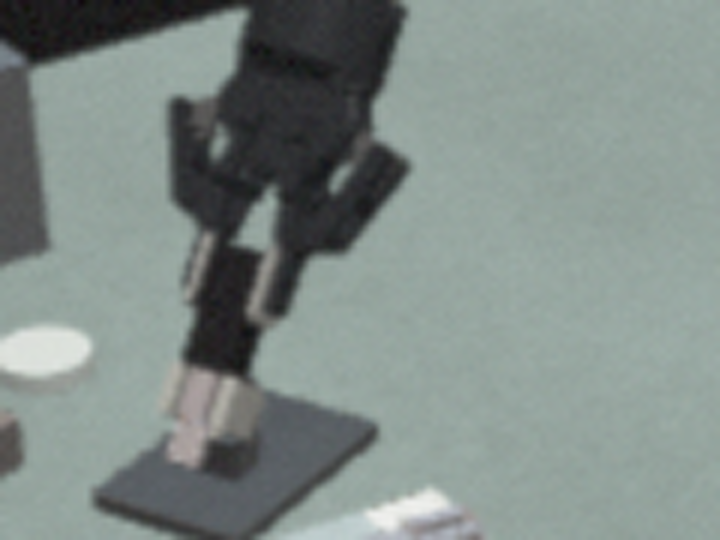

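```bash
python3 -m inch '[[0,0,0,0,10,-3,20],[0,0,0,0,25,-8,20],[0,0,0,0,50,-30,20],[0,0,0,0,70,-60,20],[0,0,0,0,90,-90,20],[0,0,0,0,90,-90,20]]'; python3 - <<'E'
from h import *
log()
for n in("top","scene"):
    p=snapshot(n);W=cloud(p)
    near=(abs(W[...,0]-.525)<.04)&(abs(W[...,1]+.065)<.035)
    for zt in(.107,.109,.111):
        m=near&(W[...,2]>zt)&(W[...,2]<.13);X=W[m];print(n,zt,len(X),X.mean(0).round(4),np.percentile(X,[3,97],axis=0).round(4).tolist())
    X=W[near&(W[...,2]>.107)&(W[...,2]<.13)&(W[...,0]<.537)]
    r=cv2.minAreaRect((X[:,:2]*1000).astype(np.float32));print(r)
    for d in cut_out(p,"latch_mouth")[:1]:
        print("cut",d["conf"],W[d["pixels"]].mean(0))
    q=proj(p,[[.525,-.0645,.114]])[0];print(q)
    u,v=q.astype(int);crop(p,u-24,u+24,v-18,v+18,f"L_{n}.png")
E
```

```text
time: 14.03
tcp_pos: [0.488, -0.3137, 0.2251]
ee_rot: [0.511, 0.788, 0.284, 0.194]
wrist_force: [1.5, 0.0, -1.1]
gripper_width: 0.344
top 0.107 223 [ 0.5386 -0.0648  0.1105] [[0.5066, -0.0975, 0.1072], [0.5637, -0.0349, 0.1165]]
top 0.109 137 [ 0.5334 -0.0649  0.1122] [[0.5062, -0.0914, 0.1092], [0.5632, -0.04, 0.1168]]
top 0.111 91 [ 0.5293 -0.0647  0.1132] [[0.5066, -0.0912, 0.1111], [0.5618, -0.0501, 0.1169]]
((520.3797607421875, -63.129547119140625), (24.13930892944336, 32.11425018310547), 79.46910858154297)
cut 0.67 [ 0.52697015 -0.06437433  0.1084465 ]
[360.89095281 238.76544626]
scene 0.107 154 [ 0.537  -0.0649  0.1108] [[0.5092, -0.0914, 0.1072], [0.5629, -0.0435, 0.1157]]
scene 0.109 105 [ 0.5309 -0.0653  0.1122] [[0.5087, -0.0815, 0.1091], [0.5576, -0.0512, 0.116]]
scene 0.111 70 [ 0.5292 -0.064   0.1133] [[0.5081, -0.0771, 0.1111], [0.5527, -0.0512, 0.1162]]
((522.1918334960938, -63.492523193359375), (30.39341163635254, 30.639759063720703), 70.00418853759766)
cut 0.5 [ 0.52892521 -0.06193365  0.1096627 ]
[301.86288693 237.09367894]
```

View pics/L_top.png

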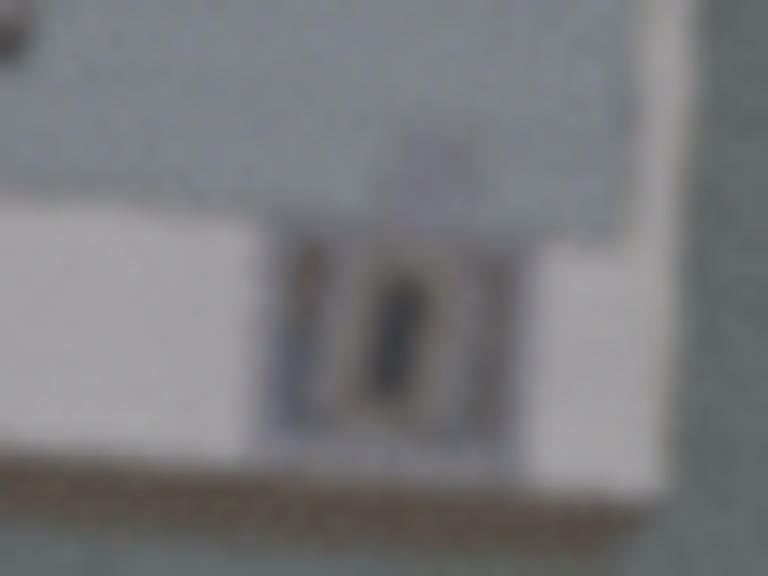

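View pics/L_scene.png

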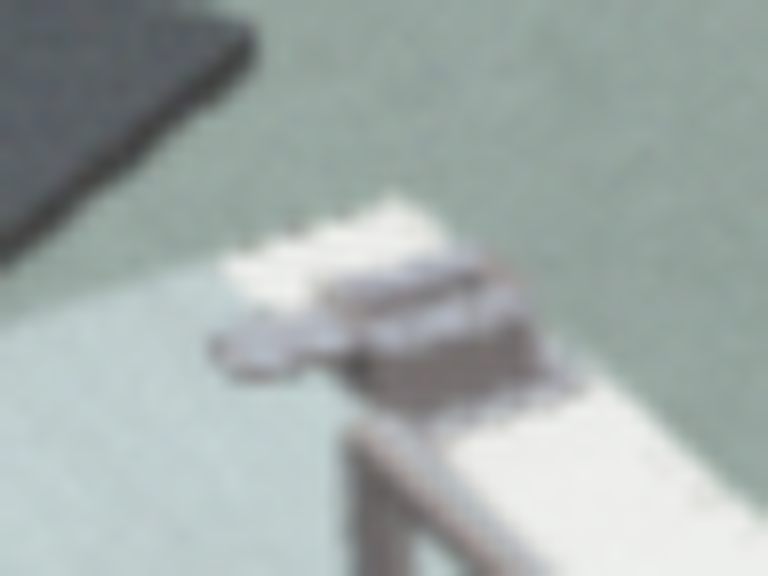

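```bash
cat >> h.py <<'E'
MOUTH=np.array([.521,-.0638,.114])
def latchpose(tipz,psi=173,dx=0,dy=0,TL=.0762): # tip height over mouth, m
    R=rot([0,0,-1],yawv(psi));return MOUTH+[dx,dy,tipz+TL],R
E
python3 - <<'E'
from h import *
delta(*latchpose(.06)); delta(*latchpose(.015))
E
```

```text
t=14.23 row: [36.2, 20.6, -56.9] [211.9, 123.1, 58.0] dist 252 ang 71
t=14.23 row: [36.2, 20.6, -56.9] [211.8, 94.2, 92.5] dist 250 ang 71
```

```bash
python3 -m inch '[[3.6,2,-5.7,21,14,4,20],[7.2,4,-11.4,42,27,8,20],[10.8,6,-17,63,41,12,20],[14.4,8,-22.8,84,52,18,20],[18,10.3,-28.5,105,65,24,20],[21.6,12.4,-34,126,76,32,20],[25,14.4,-39.8,147,88,40,20],[29,16.5,-45.5,170,100,48,20],[32.6,18.5,-51.2,191,112,54,20],[36.2,20.6,-56.9,212,123,58,20]]';python3 -m inch '[[0,0,0,0,0,0,20]]'; python3 - <<'E'
from h import *
log();delta(*latchpose(.012))
E
```

```text
time: 15.07
tcp_pos: [0.5209, -0.063, 0.2489]
ee_rot: [0.058, 0.998, -0.003, -0.002]
wrist_force: [1.3, -0.6, -1.3]
gripper_width: 0.338
time: 15.15
tcp_pos: [0.5225, -0.0598, 0.2488]
ee_rot: [0.056, 0.998, -0.002, -0.001]
wrist_force: [-0.5, -0.6, -0.7]
gripper_width: 0.341
t=15.15 row: [-0.2, -0.1, 0.6] [0.9, -4.0, 46.6] dist 47 ang 1
```

```bash
python3 -m inch '[[0,0,0.5,0.5,-2,20,20],[0,0,0.5,1,-4,38,20],[0,0,0.5,1,-4,46,20],[0,0,0.5,1,-4,46,20],[0,0,0.5,1,-4,46,20]]'; python3 - <<'E'
from h import *
delta(*latchpose(.012))
s=read_state();R0=Ro.from_quat(s["ee_rot"]).as_matrix()
# key axes in tool: kx=z, ky=x, kz=y
Rk=np.stack([R0[:,2],R0[:,0],R0[:,1]],1);c=np.array(s["tcp_pos"])+R0@[0,-.0007,-.0038]
for n in("top","scene"):
    q=snapshot(n);u,v=proj(q,[[.521,-.0638,.13]])[0].astype(int)
    crop(q,u-50,u+50,v-45,v+30,f"m0_{n}.png");overlay(q,c,Rk,u-50,u+50,v-45,v+30,f"m_{n}.png")
E
```

```text
time: 15.57
tcp_pos: [0.5198, -0.0689, 0.2043]
ee_rot: [0.066, 0.998, -0.001, -0.0]
wrist_force: [1.4, 0.3, -0.3]
gripper_width: 0.344
t=15.57 row: [-0.1, -0.0, -0.5] [-0.5, 5.2, 2.1] dist 6 ang 1
```

View pics/m_top.png

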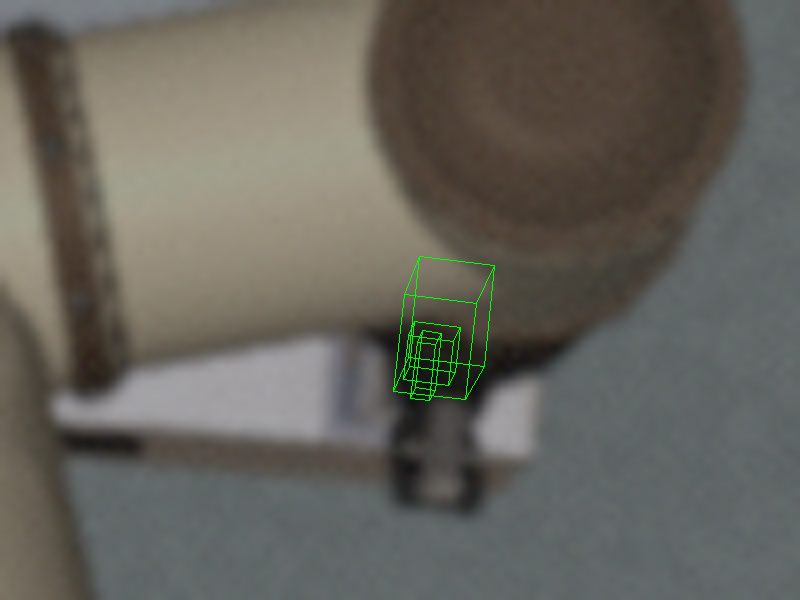

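View pics/m_scene.png

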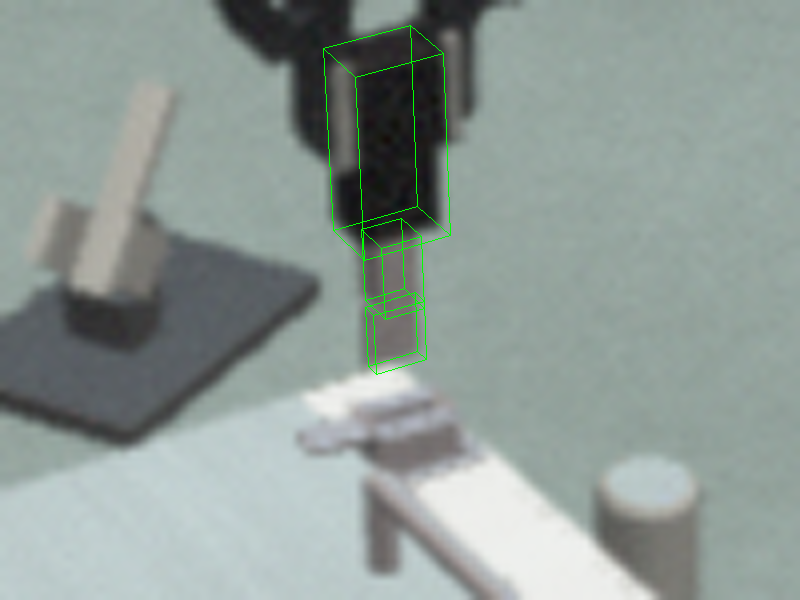

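View pics/m0_scene.png

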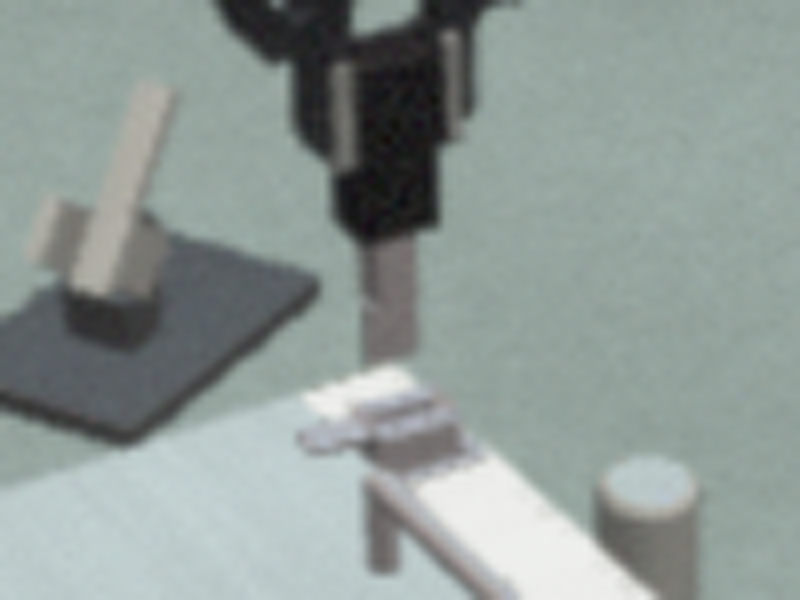

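```bash
python3 -m inch '[[0,0,0,-0.5,5,0,20],[0,0,0,-0.5,5,0,20],[0,0,0,-0.5,5,0,20],[0,0,0,-0.5,5,0,20]]'; python3 - <<'E'
from h import *
delta(*latchpose(.012))
s=read_state();R0=Ro.from_quat(s["ee_rot"]).as_matrix()
Rk=np.stack([R0[:,2],R0[:,0],R0[:,1]],1);c=np.array(s["tcp_pos"])+R0@[0,-.0007,-.0038]
q=snapshot("scene");u,v=278,200
f=14
for nm,u,v,w,h in(("n1",272,195,56,42),):
    im=cv2.resize(q["pixels"][v:v+h,u:u+w,::-1],None,fx=f,fy=f,interpolation=cv2.INTER_CUBIC)
    def P(X): return tuple(((proj(q,[X])[0]-[u,v]+.5)*f).astype(int))
    h0=yawv(-6);hy=yawv(84)
    for a in(1,-1):
        cv2.line(im,P(MOUTH+h0*.0105+a*hy*.00425),P(MOUTH-h0*.0105+a*hy*.00425),(0,255,0),1)
        cv2.line(im,P(MOUTH+h0*.0145+a*hy*.0125),P(MOUTH-h0*.0145+a*hy*.0125),(0,0,255),1)
        cv2.line(im,P(MOUTH-hy*.0125+a*h0*.0145),P(MOUTH+hy*.0125+a*h0*.0145),(0,0,255),1)
    tip=c+Rk[:,0]*.08
    cv2.line(im,P(tip+Rk[:,1]*.009),P(tip-Rk[:,1]*.009),(255,0,0),1)
    cv2.imwrite("pics/n1.png",im)
E
```

```text
time: 16.0
tcp_pos: [0.5214, -0.0634, 0.2056]
ee_rot: [0.065, 0.998, -0.001, 0.001]
wrist_force: [0.1, -0.2, -1.6]
gripper_width: 0.347
t=16.00 row: [-0.1, 0.2, -0.5] [0.3, -0.4, 3.4] dist 3 ang 1
```

View pics/n1.png

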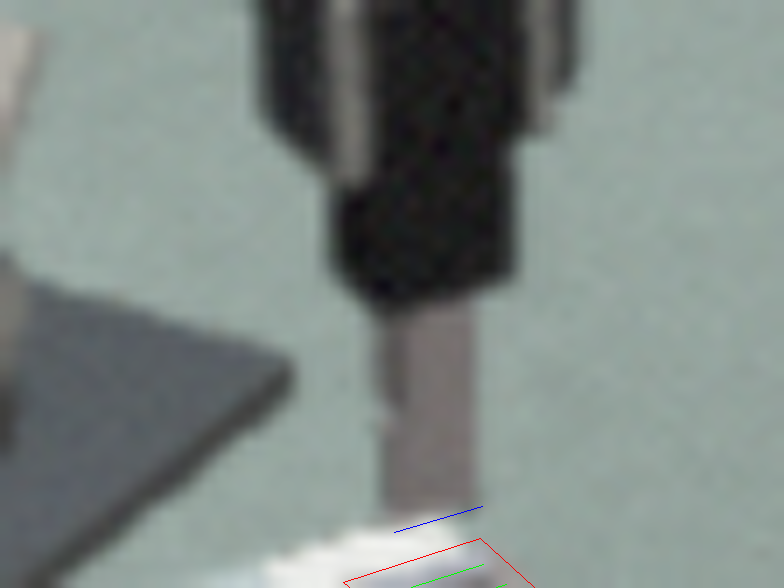

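```bash
python3 - <<'E'
from h import *
q=snapshot("scene");f=14;u,v,w,h=272,222,56,42
im=cv2.resize(q["pixels"][v:v+h,u:u+w,::-1],None,fx=f,fy=f,interpolation=cv2.INTER_CUBIC)
def P(X): return tuple(((proj(q,[X])[0]-[u,v]+.5)*f).astype(int))
h0=yawv(-6);hy=yawv(84)
for a in(1,-1):
    cv2.line(im,P(MOUTH+h0*.0105+a*hy*.00425),P(MOUTH-h0*.0105+a*hy*.00425),(0,255,0),1)
    cv2.line(im,P(MOUTH+h0*.0145+a*hy*.0125),P(MOUTH-h0*.0145+a*hy*.0125),(0,0,255),1)
    cv2.line(im,P(MOUTH-hy*.0125+a*h0*.0145),P(MOUTH+hy*.0125+a*h0*.0145),(0,0,255),1)
cv2.imwrite("pics/n2.png",im)
E
```

```text
(no output)
```

View pics/n2.png

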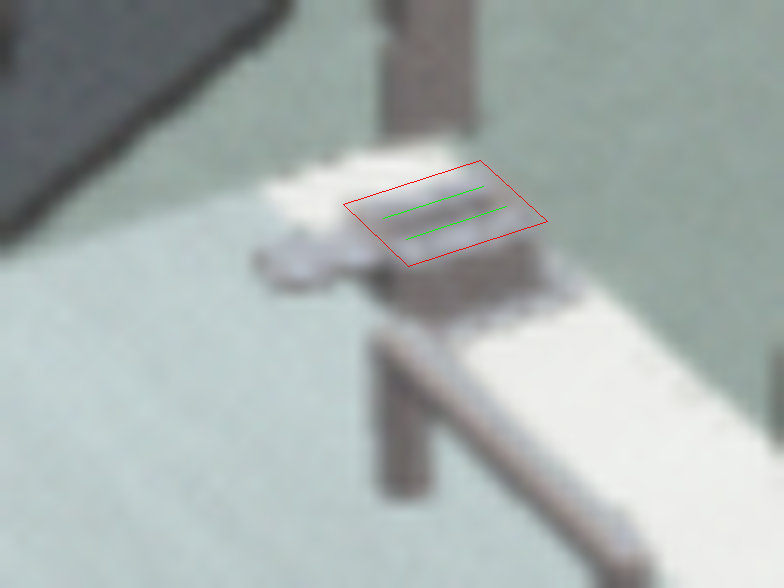

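```bash
python3 -m inch '[[0,0,-0.3,0.7,0,5,20],[0,0,-0.3,0.7,0,10,20],[0,0,-0.3,0.7,0,15,20],[0,0,-0.3,0.7,0,18,20],[0,0,-0.3,0.7,0,20,20],[0,0,-0.3,0.7,0,20,20]]'; python3 - <<'E'
from h import *
delta(*latchpose(-.018));log()
q=snapshot("scene");crop(q,260,340,180,240,"o1.png")
E
```

```text
time: 16.6
tcp_pos: [0.5203, -0.0635, 0.1844]
ee_rot: [0.063, 0.998, -0.001, 0.0]
wrist_force: [0.2, 1.5, -0.3]
gripper_width: 0.346
t=16.60 row: [-0.1, 0.0, -0.2] [-0.8, -0.1, 12.2] dist 12 ang 0
```

View pics/o1.png

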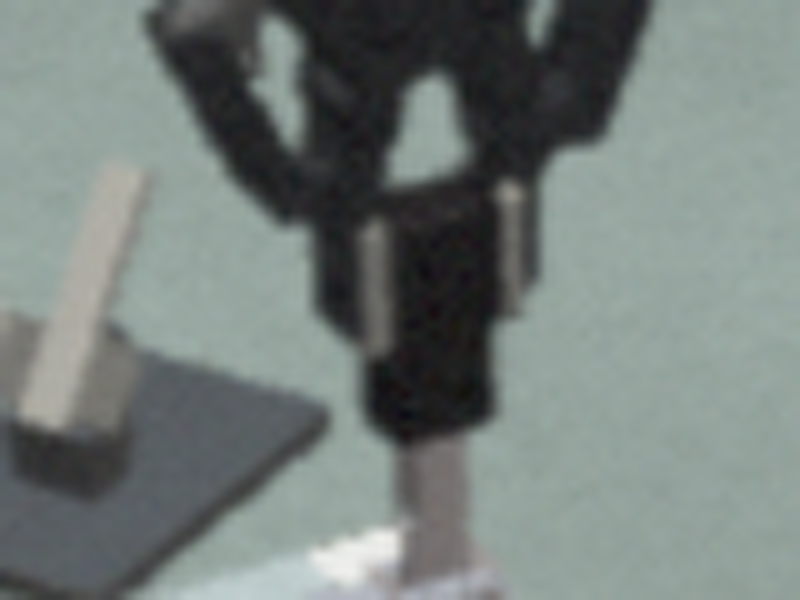

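```bash
python3 -m inch '[[0,0,0,0,0,3,20],[0,0,0,0,0,6,20],[0,0,0,0,0,9,20],[0,0,0,0,0,12,20],[0,0,0,0,0,13,20],[0,0,0,0,0,13,20]]'; python3 - <<'E'
from h import *
delta(*latchpose(-.018));log();print(read_state()["wrist_torque"])
E
```

```text
time: 17.15
tcp_pos: [0.5204, -0.0635, 0.1717]
ee_rot: [0.063, 0.998, -0.001, 0.001]
wrist_force: [0.3, -0.2, -0.9]
gripper_width: 0.346
t=17.15 row: [-0.1, 0.1, -0.2] [-0.7, -0.2, -0.5] dist 1 ang 0
[0.09562483 0.04426077 0.03869524]
```

```bash
python3 -m inch '[[0,0,6,0,0,0,20],[0,0,12,0,0,0,20],[0,0,18,0,0,0,20],[0,0,24,0,0,0,20],[0,0,30,0,0,0,20],[0,0,36,0,0,0,20],[0,0,42,0,0,0,20],[0,0,48,0,0,0,20],[0,0,54,0,0,0,20],[0,0,60,0,0,0,20]]'; python3 - <<'E'
from h import *
s=log();print(s["wrist_torque"],s["qpos"])
delta(*latchpose(-.018,psi=73))
E
```

```text
time: 17.98
tcp_pos: [0.5219, -0.0638, 0.1723]
ee_rot: [0.555, 0.832, 0.0, 0.003]
wrist_force: [2.7, -1.8, -3.6]
gripper_width: 0.345
[-0.80414015 -1.0594465   0.03730133] [ 0.18909859  0.26745565 -0.32607785  0.00386961 -0.97275348 -1.36855678]
t=17.98 row: [0.3, 0.1, 39.5] [0.3, -0.9, 0.1] dist 1 ang 40
```

```bash
python3 -m inch '[[0,0,6,0,0,0,20],[0,0,12,0,0,0,20],[0,0,18,0,0,0,20],[0,0,24,0,0,0,20],[0,0,29,0,0,0,20],[0,0,33,0,0,0,20],[0,0,36,0,0,0,20],[0,0,38,0,0,0,20],[0,0,38,0,0,0,20]]'; python3 - <<'E'
from h import *
s=log();print(s["wrist_torque"],s["qpos"])
delta(*latchpose(-.018,psi=73))
q=snapshot("scene");crop(q,260,340,190,250,"q1.png")
E
```

```text
time: 18.73
tcp_pos: [0.5221, -0.0642, 0.1726]
ee_rot: [0.794, 0.607, 0.001, 0.003]
wrist_force: [3.9, -4.2, -3.8]
gripper_width: 0.34
[-1.43515186 -1.36476161  0.10835035] [ 0.18860287  0.26732125 -0.3258261   0.00476276 -0.97299345 -2.02716009]
t=18.73 row: [0.3, 0.1, 1.8] [0.1, -1.2, 0.4] dist 1 ang 2
```

View pics/q1.png

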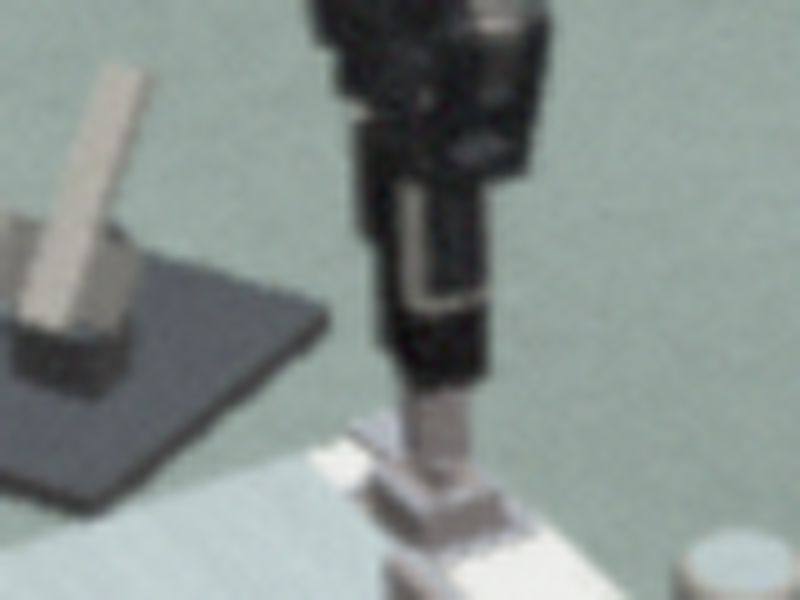

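```bash
python3 -m inch '[[0,0,2,0,0,0,20],[0,0,4,0,0,0,20],[0,0,4,0,0,0,20]]'; python3 - <<'E'
from h import *
s=log();print(s["wrist_torque"])
delta(*latchpose(-.018,psi=73))
E
```

```text
time: 19.03
tcp_pos: [0.5221, -0.0642, 0.1726]
ee_rot: [0.814, 0.58, 0.001, 0.003]
wrist_force: [4.0, -3.9, -4.1]
gripper_width: 0.342
[-1.49485106 -1.3839873   0.48254319]
t=19.03 row: [0.4, 0.1, -2.1] [0.0, -1.2, 0.4] dist 1 ang 2
```

```bash
python3 -m inch '[[0,0,-3,0,0,0,20],[0,0,-4,0,0,0,20],[0,0,-4,0,0,0,33],[0,0,-4,0,0,0,38],[0,0,-4,0,0,0,46],[0,0,-4,0,0,0,55],[0,0,-4,0,0,0,55],[0,0,-4,0,0,-20,55]]'; python3 -m inch '[[0,0,0,0,0,-35,60],[0,0,0,0,0,-70,60],[0,0,0,0,0,-100,60],[0,0,0,0,0,-100,60],[0,0,0,0,0,-100,60]]'; python3 - <<'E'
from h import *
log()
q=snapshot("scene");crop(q,240,360,180,270,"r1.png")
for n in("top","scene"):
    p=snapshot(n);W=cloud(p);x,y,z=[W[...,i] for i in range(3)]
    m=(abs(x-.59)<.05)&(abs(y-.03)<.07)&(z>.125)&(z<.16);H=W[m]
    if len(H): print(n,len(H),H.mean(0).round(4),np.percentile(H,[3,97],axis=0).round(4).tolist())
E
```

```text
time: 19.7
tcp_pos: [0.5178, -0.0634, 0.1888]
ee_rot: [0.795, 0.607, -0.003, -0.001]
wrist_force: [0.1, 0.0, 0.0]
gripper_width: 0.645
time: 20.12
tcp_pos: [0.521, -0.0631, 0.2942]
ee_rot: [0.794, 0.607, 0.002, 0.002]
wrist_force: [-0.5, 0.1, -0.8]
gripper_width: 0.7
scene 133 [0.5788 0.0415 0.1378] [[0.5722, -0.0025, 0.1264], [0.5845, 0.0783, 0.1428]]
```

View pics/r1.png

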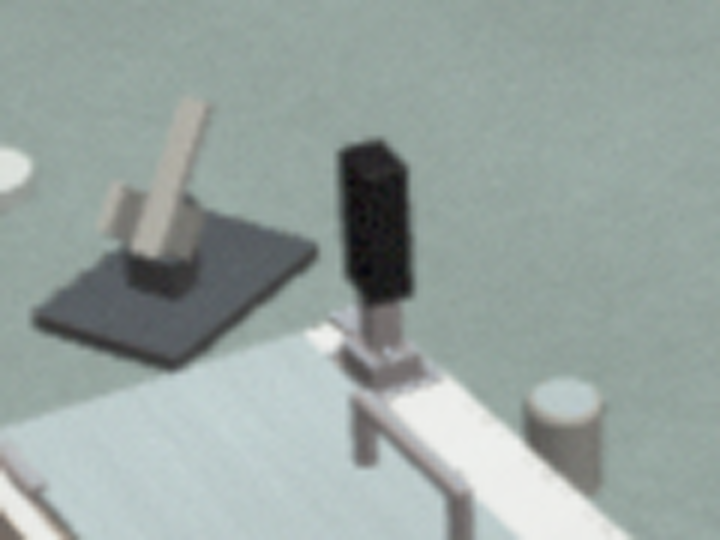

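```bash
cat >> h.py <<'E'
HYAW=-5.2;BAR=np.array([.5765,.040,.136]);HX=yawv(HYAW);HY=yawv(HYAW+90);HINGE=BAR+HX*.122-[0,0,.036]
def panelpose(th,tilt=None,dn=0):  # th deg panel; tcp pose gripping bar
    tilt=th if tilt is None else tilt
    c,s=np.cos(np.radians(th)),np.sin(np.radians(th))
    # bar rel hinge at th=0: -.122 HX +.036 z ; rotates up/back
    a=-.122*c+.036*s; b=.122*s+.036*c
    bar=HINGE+HX*a+np.array([0,0,b])
    ct,st=np.cos(np.radians(tilt)),np.sin(np.radians(tilt))
    z=-HX*st-np.array([0,0,ct])
    R=rot(z,-HX*ct+np.array([0,0,st]))
    return bar+z*(.018+dn),R
E
python3 - <<'E'
from h import *
p,R=panelpose(0);print(p,HINGE)
delta(p+[0,0,.17],R);delta(p+[0,0,.06],R)
E
```

```text
[0.5765 0.04   0.118 ] [0.6979979  0.02894283 0.1       ]
t=20.27 row: [-0.1, 0.0, -100.0] [114.6, 28.0, 2.5] dist 118 ang 100
t=20.27 row: [-0.1, 0.0, -100.0] [114.8, 28.0, 112.5] dist 163 ang 100
```

```bash
python3 -m inch '[[0,0,-7,10,2,0,50],[0,0,-14,30,6,0,50],[0,0,-21,50,10,0,50],[0,0,-28,70,15,0,50],[0,0,-35,90,22,0,50],[0,0,-42,115,28,0,50],[0,0,-49,115,28,0,50],[0,0,-56,115,28,0,50],[0,0,-63,115,28,0,50],[0,0,-70,115,28,0,50]]'; python3 -m inch '[[0,0,-7,0,0,0,50],[0,0,-14,0,0,0,50],[0,0,-21,0,0,0,50],[0,0,-28,0,0,10,50],[0,0,-30,0,0,50,50],[0,0,-30,0,0,90,50],[0,0,-30,0,0,110,50],[0,0,-30,0,0,110,50],[0,0,-30,0,0,110,50]]'; python3 - <<'E'
from h import *
p,R=panelpose(0)
delta(p,R)
q=snapshot("scene");crop(q,260,360,200,275,"s1.png")
q=snapshot("top");crop(q,300,400,190,265,"s2.png")
E
```

```text
time: 21.1
tcp_pos: [0.577, 0.0404, 0.29]
ee_rot: [0.299, 0.954, -0.002, -0.001]
wrist_force: [-0.1, -0.2, 0.6]
gripper_width: 0.586
time: 21.85
tcp_pos: [0.5771, 0.0397, 0.1804]
ee_rot: [0.045, 0.999, -0.002, -0.001]
wrist_force: [0.3, -0.3, 1.4]
gripper_width: 0.587
t=21.85 row: [-0.2, -0.1, 0.0] [0.5, 0.5, 62.4] dist 62 ang 0
```

View pics/s1.png

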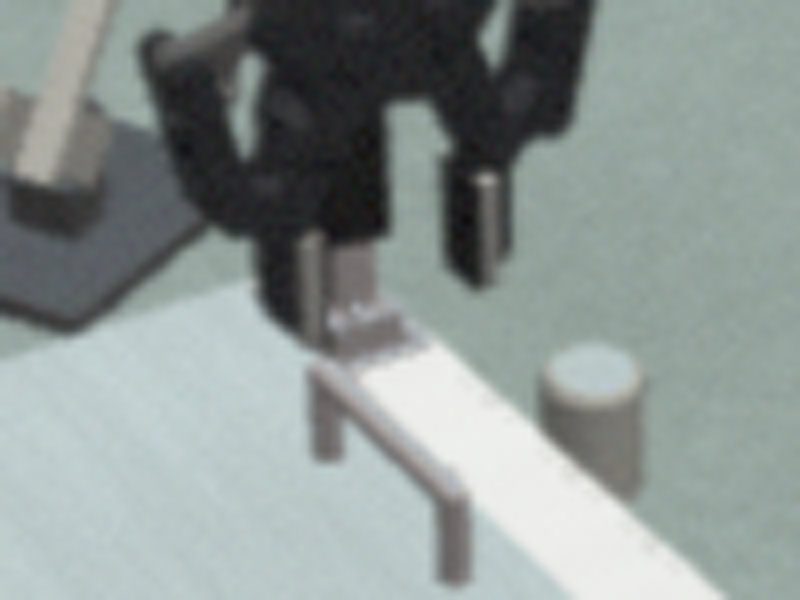

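The key stands upright in the latch, and the open fingers straddle the bar line. I descend and grip the bar.

```bash
python3 -m inch '[[0,0,0,0,0,20,45],[0,0,0,0,0,40,45],[0,0,0,0,0,52,45],[0,0,0,0,0,61,45],[0,0,0,0,0,61,45],[0,0,0,0,0,61,4],[0,0,0,0,0,61,4],[0,0,0,0,0,61,4],[0,0,0,0,0,61,4],[0,0,0,0,0,61,4]]';python3 -m inch '[[0,0,0,0,0,0,4],[0,0,0,0,0,0,4]]'; python3 - <<'E'
from h import *
log()
q=snapshot("scene");crop(q,260,360,200,275,"t1.png")
s=read_state();R0=Ro.from_quat(s["ee_rot"]).as_matrix()
delta(*panelpose(0))
p0,_=panelpose(0)
print("in tool frame, rows for th:")
for th in range(4,52,4):
    p,R=panelpose(th); 
    d=R0.T@(p-p0)*1000; r=np.degrees(Ro.from_matrix(panelpose(0)[1].T@R).as_rotvec());print(th,r.round(1),d.round(1))
E
```

```text
time: 22.78
tcp_pos: [0.5759, 0.0402, 0.1224]
ee_rot: [0.046, 0.999, -0.001, -0.001]
wrist_force: [-6.8, 2.4, 6.5]
gripper_width: 0.092
time: 22.95
tcp_pos: [0.5759, 0.0402, 0.1224]
ee_rot: [0.046, 0.999, -0.001, -0.001]
wrist_force: [-5.9, 2.1, 6.4]
gripper_width: 0.087
t=23.00 row: [-0.1, -0.1, -0.0] [-0.6, -0.1, 4.4] dist 4 ang 0
in tool frame, rows for th:
4 [0. 4. 0.] [-1.5 -0.  -8.5]
8 [-0.  8. -0.] [ -3.7  -0.  -16.8]
12 [ 0. 12.  0.] [ -6.4  -0.  -25. ]
16 [ 0. 16.  0.] [ -9.6  -0.1 -32.9]
20 [-0. 20.  0.] [-13.5  -0.1 -40.7]
24 [-0. 24. -0.] [-17.8  -0.1 -48.1]
28 [-0. 28. -0.] [-22.7  -0.1 -55.2]
32 [ 0. 32. -0.] [-28.   -0.1 -61.9]
36 [ 0. 36. -0.] [-33.8  -0.1 -68.3]
40 [ 0. 40.  0.] [-40.   -0.1 -74.3]
44 [ 0. 44.  0.] [-46.6  -0.1 -79.8]
48 [-0. 48. -0.] [-53.6  -0.1 -84.8]
```

View pics/t1.png

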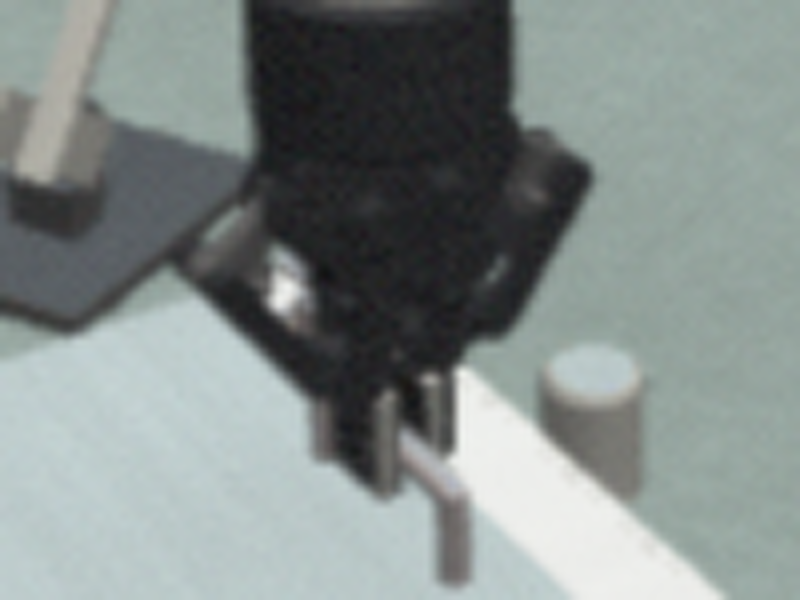

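```bash
python3 -m inch '[[0,2,0,-0.7,0,-6,4],[0,4,0,-1.5,0,-10.5,4],[0,7,0,-3,0,-17,4],[0,10,0,-5,0,-23,4],[0,12,0,-6.4,0,-27,4],[0,14,0,-8,0,-31,4],[0,16,0,-9.6,0,-35,4],[0,18,0,-11.5,0,-39,4],[0,20,0,-13.5,0,-42.7,4],[0,20,0,-13.5,0,-42.7,4]]'; python3 - <<'E'
from h import *
s=log();print(s["wrist_torque"],s["qpos"],s["gripper_width"])
delta(*panelpose(20))
q=snapshot("scene");crop(q,230,370,180,280,"u1.png")
E
```

```text
time: 23.83
tcp_pos: [0.5911, 0.0388, 0.1633]
ee_rot: [0.045, 0.984, 0.007, -0.174]
wrist_force: [-2.1, -0.1, -3.0]
gripper_width: 0.088
[-0.12071801 -0.22357858  0.00359069] [ 0.27382846  0.56217167  0.1264001  -0.12220494 -1.46574009 -0.3324932 ] 0.08763381578985212
t=23.83 row: [-0.1, -0.1, -0.1] [-0.6, -0.1, 4.7] dist 5 ang 0
```

View pics/u1.png

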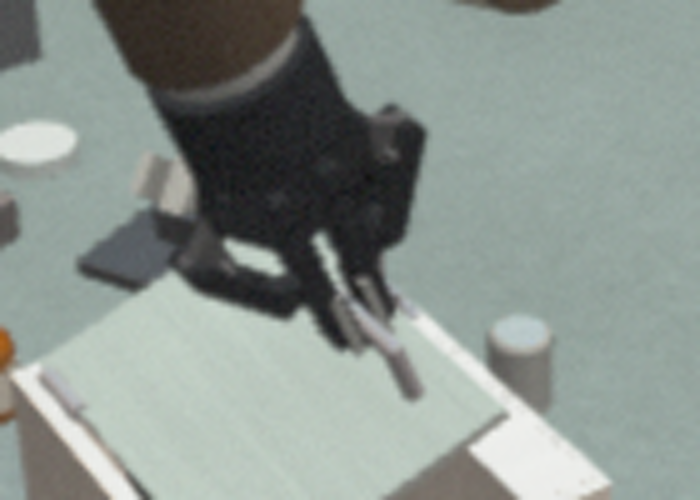

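```bash
python3 -m inch '[[0,4,0,-1.5,0,-8.5,4],[0,8,0,-3.7,0,-16.8,4],[0,12,0,-6.4,0,-25,4],[0,16,0,-9.6,0,-32.9,4],[0,20,0,-13.5,0,-40.7,4],[0,24,0,-17.8,0,-48.1,4],[0,28,0,-22.7,0,-55.2,4],[0,30,0,-25.3,0,-58.6,4],[0,30,0,-25.3,0,-58.6,4]]'; python3 - <<'E'
from h import *
s=log();print(s["wrist_torque"],np.round(s["qpos"],2))
delta(*panelpose(50))
q=snapshot("scene");crop(q,230,370,160,260,"u2.png")
E
```

```text
time: 24.63
tcp_pos: [0.6354, 0.0346, 0.2077]
ee_rot: [0.042, 0.905, 0.018, -0.422]
wrist_force: [-2.9, -3.5, -7.0]
gripper_width: 0.086
[-0.93249479 -2.65846697  0.78227636] [ 0.2   0.9   0.72 -0.28 -2.23 -0.36]
t=24.63 row: [-0.0, -0.0, -0.2] [-0.9, 0.0, 3.1] dist 3 ang 0
```

View pics/u2.png

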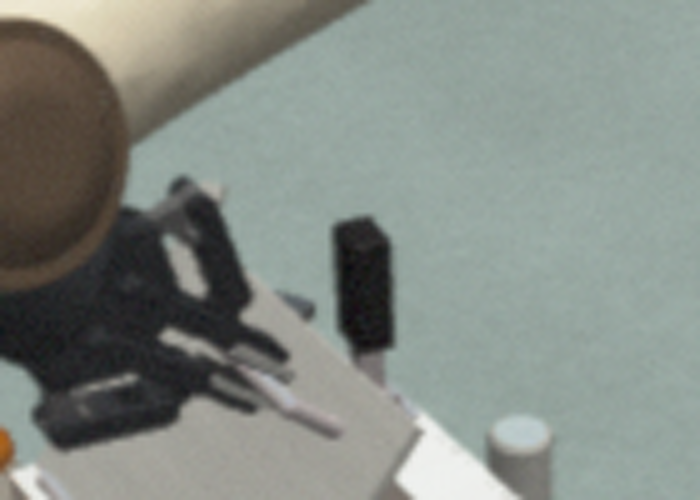

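```bash
python3 -m inch '[[0,0,0,0,0,0,25],[0,0,0,0,0,0,35],[0,0,0,0,0,0,35],[0,0,0,0,0,-12,35],[0,0,0,0,0,-26,35],[0,0,0,0,0,-40,35],[0,0,0,0,0,-40,35]]'; python3 - <<'E'
from h import *
s=log();print(np.round(s["wrist_force"],1),np.round(s["qpos"],2),s["tcp_pos"])
R=rot([0,0,-1],yawv(84.8))
delta(np.array(s["tcp_pos"])+[0,0,.10],Ro.from_quat(s["ee_rot"]).as_matrix())
delta([.60,.07,.36],panelpose(0)[1])
delta([.515,.07,.30],R)
E
```

```text
time: 25.27
tcp_pos: [0.6664, 0.0323, 0.2391]
ee_rot: [0.041, 0.907, 0.019, -0.418]
wrist_force: [0.4, -0.2, 0.6]
gripper_width: 0.407
[ 0.4 -0.2  0.6] [ 0.19  0.95  0.92 -0.3  -2.37 -0.4 ] [0.66636709 0.0322635  0.23906062]
t=25.27 row: [0.0, 0.0, 0.0] [76.0, -0.1, -65.0] dist 100 ang 0
t=25.27 row: [-0.0, -49.5, 0.0] [137.1, 31.5, -25.8] dist 143 ang 49
t=25.27 row: [-38.7, -38.6, 83.9] [146.5, 23.9, 77.6] dist 167 ang 100
```

```bash
python3 -m inch '[[0,0,0,25,0,-22,10],[0,-3,0,52,3,-44,10],[0,-10,0,80,8,-60,10],[0,-17,0,100,15,-55,10],[0,-24,0,115,20,-48,10],[0,-31,0,125,25,-38,10],[0,-38,0,132,29,-30,10],[0,-45,0,137,31,-26,10],[0,-49.5,0,137,31,-26,10],[0,-49.5,0,137,31,-26,0]]'; python3 - <<'E'
from h import *
R=rot([0,0,-1],yawv(84.8))
delta([.515,.075,.32],R);delta([.515,.075,.17],R)
q=snapshot("scene");crop(q,220,380,140,260,"v1.png")
E
```

```text
time: 26.1
tcp_pos: [0.5954, 0.0694, 0.3616]
ee_rot: [0.044, 0.999, 0.0, 0.0]
wrist_force: [-0.7, 0.2, 0.4]
gripper_width: 0.01
t=26.10 row: [0.0, -0.0, 90.2] [80.6, -1.4, 41.5] dist 91 ang 90
t=26.10 row: [0.0, -0.0, 90.2] [80.6, -1.5, 191.5] dist 208 ang 90
```

View pics/v1.png

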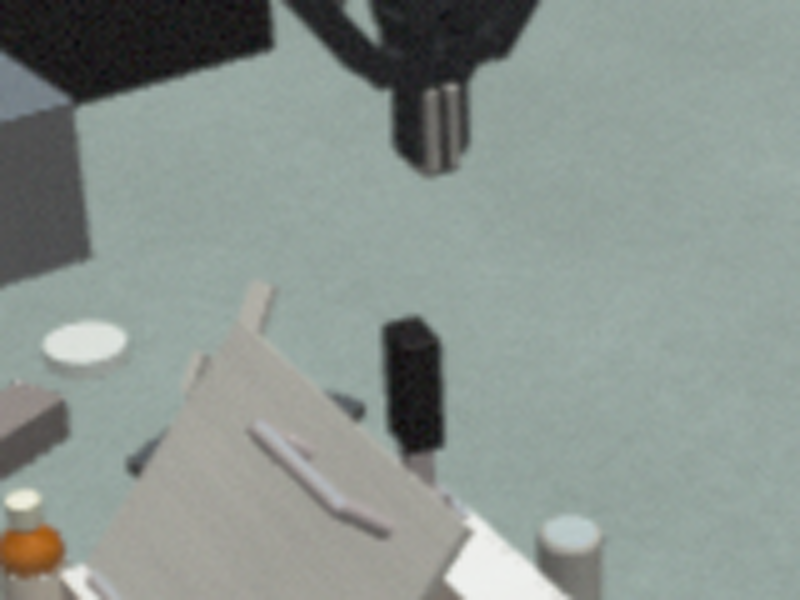

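```bash
python3 -m inch '[[0,0,7,20,0,5,0],[0,0,14,40,0,10,0],[0,0,21,60,0,20,0],[0,0,28,80,0,30,0],[0,0,35,80,0,40,0],[0,0,42,80,0,50,0],[0,0,49,80,0,60,0],[0,0,56,80,0,70,0],[0,0,63,80,0,80,0],[0,0,70,80,0,90,0]]'; python3 -m inch '[[0,0,7,0,0,25,0],[0,0,14,0,0,55,0],[0,0,20,0,0,85,0],[0,0,20,0,0,98,0],[0,0,20,0,0,98,0],[0,0,20,0,0,98,0]]'; python3 - <<'E'
from h import *
R=rot([0,0,-1],yawv(84.8));print(R.round(2))
s=log();print(np.round(s["qpos"],2))
delta([.515,.075,.17],R)
q=snapshot("scene");crop(q,220,380,160,280,"v2.png")
E
```

```text
time: 26.98
tcp_pos: [0.5203, 0.0767, 0.2671]
ee_rot: [0.613, 0.79, -0.003, -0.003]
wrist_force: [0.1, -0.3, 0.3]
gripper_width: 0.001
time: 27.48
tcp_pos: [0.5196, 0.0765, 0.1694]
ee_rot: [0.738, 0.674, -0.004, -0.002]
wrist_force: [0.6, 0.2, 0.8]
gripper_width: -0.002
[[ 0.09  1.    0.  ]
 [ 1.   -0.09  0.  ]
 [ 0.    0.   -1.  ]]
[ 0.45  0.28 -0.32 -0.   -0.98 -2.11]
t=27.48 row: [-0.5, 0.2, 0.0] [-1.9, -4.5, -0.5] dist 5 ang 1
```

View pics/v2.png

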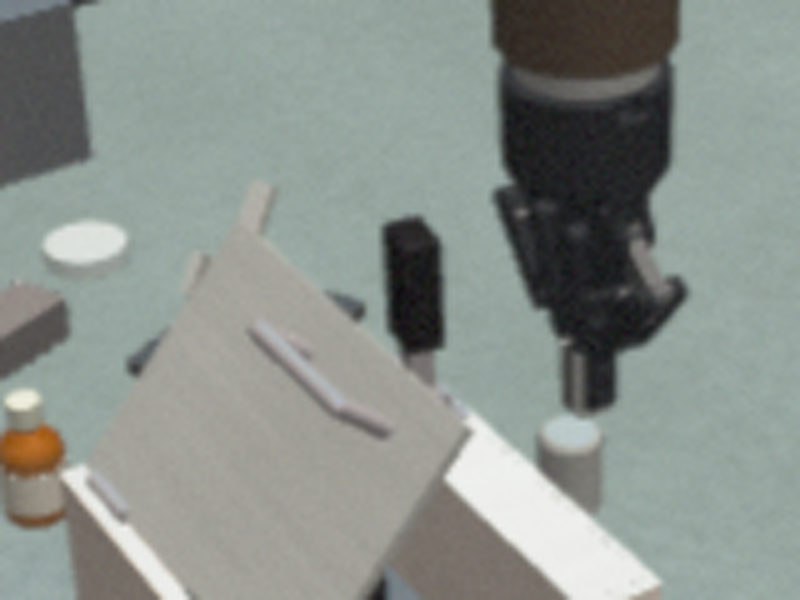

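```bash
python3 -m inch '[[0,0,0,0,12,-12,0],[0,0,0,0,30,-25,0],[0,0,0,0,48,-25,0],[0,0,0,0,62,-25,0],[0,0,0,0,74,-25,0],[0,0,0,0,84,-25,0],[0,0,0,0,93,-25,0],[0,0,0,0,102,-25,0],[0,0,0,0,110,-25,0],[0,0,0,0,110,-25,0]]'; python3 - <<'E'
from h import *
log()
q=snapshot("scene");crop(q,220,380,160,280,"w1.png")
E
```

```text
time: 28.37
tcp_pos: [0.6296, 0.0665, 0.196]
ee_rot: [0.738, 0.674, -0.002, -0.002]
wrist_force: [-0.6, -0.5, 1.3]
gripper_width: 0.005
```

View pics/w1.png

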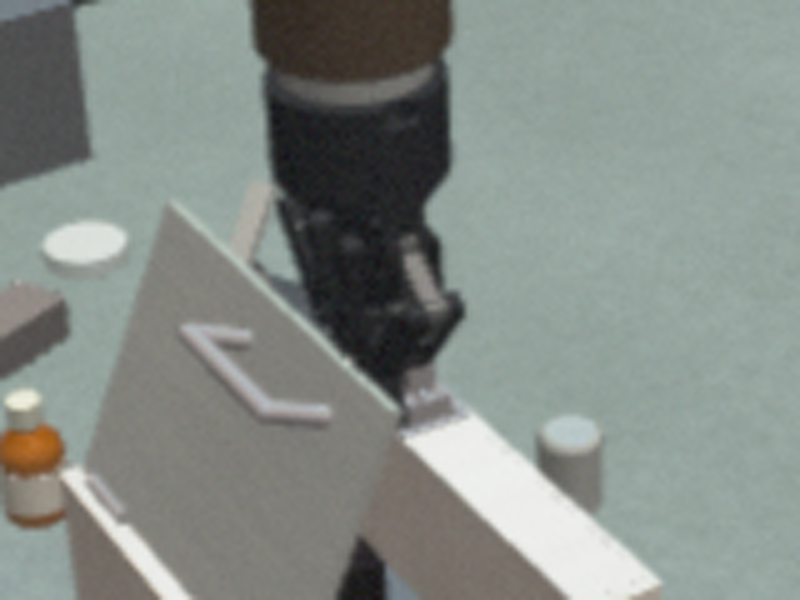

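```bash
python3 -m inch '[[0,0,0,0,10,0,0],[0,0,0,0,20,0,0],[0,0,0,0,28,0,0],[0,0,0,0,35,0,0],[0,0,0,0,41,0,0],[0,0,0,0,46,0,0],[0,0,0,0,50,0,0],[0,0,0,0,50,0,0]]'; python3 - <<'E'
from h import *
log()
q=snapshot("scene");crop(q,220,380,160,280,"w2.png")
W=cloud(q);x,y,z=[W[...,i] for i in range(3)]
m=(x>.66)&(x<.74)&(y>-.09)&(y<-.02)&(z>.13)&(z<.26);X=W[m];print(len(X))
c=X.mean(0);n=np.linalg.svd(X-c)[2][2];print(c,n,"angle from vertical-plane",np.degrees(np.arcsin(abs(n[2]))))
E
```

```text
time: 29.08
tcp_pos: [0.6836, 0.0623, 0.204]
ee_rot: [0.738, 0.675, 0.004, 0.004]
wrist_force: [0.5, 1.4, 4.1]
gripper_width: -0.001
405
[ 0.69243434 -0.05496763  0.19840775] [ 0.99446463 -0.09636971  0.04186852] angle from vertical-plane 2.399591048497236
```

View pics/w2.png

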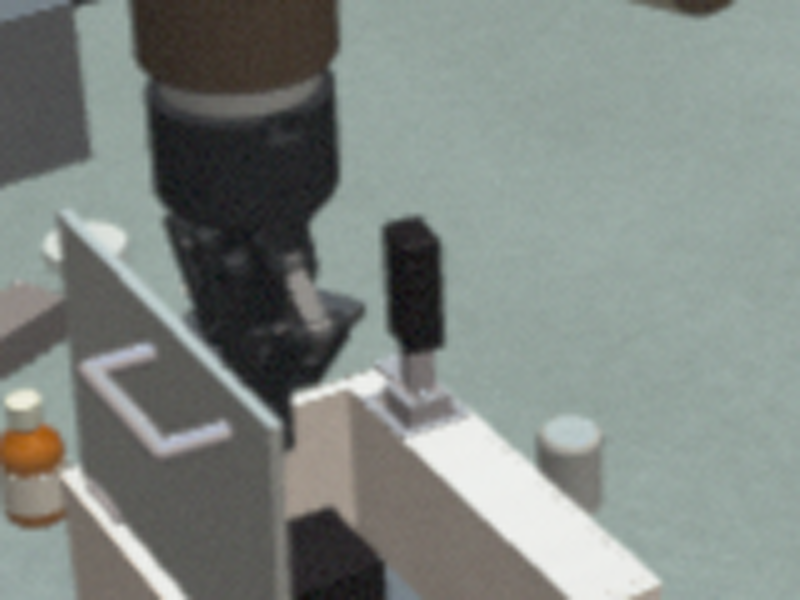

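```bash
python3 -m inch '[[0,0,0,0,4,0,0],[0,0,0,0,8,0,0],[0,0,0,0,12,0,0],[0,0,0,0,14,0,0]]'; python3 - <<'E'
from h import *
log()
q=snapshot("scene")
W=cloud(q);x,y,z=[W[...,i] for i in range(3)]
m=(x>.66)&(x<.74)&(y>-.09)&(y<-.02)&(z>.13)&(z<.26);X=W[m]
c=X.mean(0);n=np.linalg.svd(X-c)[2][2];n*=np.sign(n[0]);print(n,"opening",np.radians(90)-np.arcsin(n[2]))
E
```

```text
time: 29.47
tcp_pos: [0.6924, 0.0607, 0.193]
ee_rot: [0.738, 0.674, -0.004, -0.002]
wrist_force: [-3.0, 0.2, 1.4]
gripper_width: -0.003
[ 0.99448709 -0.09906454 -0.03437499] opening 1.6051780899458137
```

Opening is about 1.6 rad. I retract toward the front, then up and clear of everything.

```bash
python3 -m inch '[[0,0,0,0,-10,0,0],[0,0,0,0,-30,0,0],[0,0,0,0,-60,-20,0],[0,0,0,0,-90,-50,0],[0,0,0,0,-110,-90,0],[0,0,0,0,-120,-125,0],[0,0,0,0,-120,-150,0],[0,0,0,0,-120,-150,0]]'; python3 -m inch '[[0,0,0,0,0,0,0],[0,0,0,0,0,0,0],[0,0,0,0,0,0,0]]'; python3 - <<'E'
from h import *
s=log();print(s["joint_velocities"],s["wrist_force"])
q=snapshot("scene");crop(q,220,380,160,280,"x1.png");cv2.imwrite("pics/x2.png",q["pixels"][:,:,::-1])
W=cloud(q);x,y,z=[W[...,i] for i in range(3)]
m=(x>.66)&(x<.74)&(y>-.09)&(y<.05)&(z>.13)&(z<.26);X=W[m]
c=X.mean(0);n=np.linalg.svd(X-c)[2][2];n*=np.sign(n[0]);print("opening",np.radians(90)-np.arcsin(n[2]))
m=(abs(x-.522)<.04)&(abs(y+.064)<.04)&(z>.15)&(z<.23);X=W[m];print("key top",np.percentile(X[:,2],[2,98]),X.mean(0))
S0=np.array([.525,-.0645])
for nm in["lens_can","dish","oil_bottle","slide_box","nut_driver","flat_spanner"]:
    d=find_in(q,nm);print(nm,[(round(e["conf"],2),np.round(e["xyz"],3).tolist()) for e in d[:1]])
E
```

```text
time: 30.18
tcp_pos: [0.5766, 0.0723, 0.3525]
ee_rot: [0.738, 0.675, 0.004, 0.002]
wrist_force: [1.1, -0.6, 0.4]
gripper_width: -0.001
time: 30.43
tcp_pos: [0.5739, 0.0718, 0.3427]
ee_rot: [0.738, 0.674, -0.004, -0.003]
wrist_force: [0.5, -1.5, 0.1]
gripper_width: 0.003
[-8.68379586e-04  4.77961751e-03 -1.39573337e-05  3.26156825e-03
 -5.82326104e-03 -5.83519354e-04] [ 0.45970305 -1.52235989  0.07714167]
opening 1.6515426100383845
key top [0.15137661 0.20654807] [ 0.52674467 -0.05664669  0.18194353]
lens_can [(0.75, [0.434, -0.049, 0.037])]
dish [(0.65, [0.501, -0.466, 0.017])]
oil_bottle [(0.57, [0.673, -0.226, 0.043])]
slide_box [(0.65, [0.611, -0.387, 0.025])]
nut_driver [(0.55, [0.524, -0.056, 0.171])]
flat_spanner [(0.69, [0.45, 0.253, 0.009])]
```

View pics/x1.png

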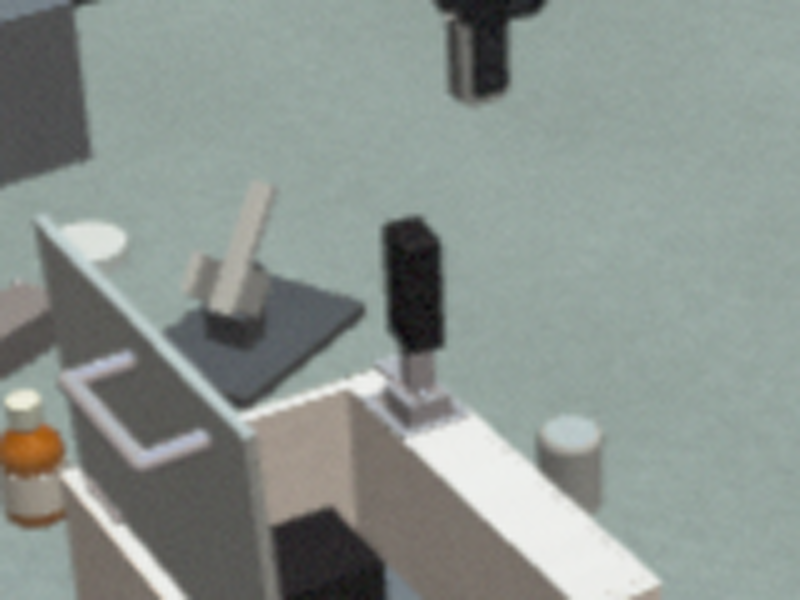

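View pics/x2.png

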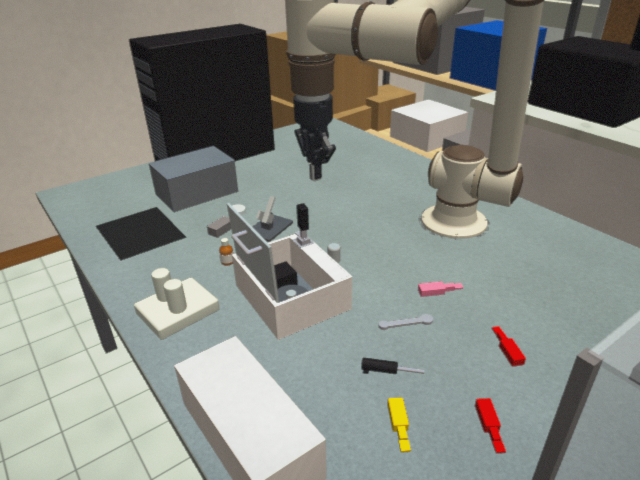

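```bash
python3 -c "
from workcell import *
print(sign_off())"
```

```text
the job is handed in; nothing more can be done
None
```

I did the whole task and handed it in at about 30.5 s of the 72 s allowed; the hand-in reported no verdict.

- **Key rest:** I laid the key in the slanted rest and let go. The pictures showed it seated to about a pixel. I then took it again by the end of its handle.
- **Latch:** The blade went about 18 mm deep into the slot. I turned the key about 102°, and the wrist torque jumped from 0.11 to 0.48 N m, which I took as the stop. I did not measure the latch angle itself.
- **Panel:** I swung it up by the bar to about 50°, then pushed it from the front to its stop.

**Last checks:**
- The panel measured about 1.65 rad open.
- The key stands nearly upright in the latch, its handle top about 0.207 m up.
- The arm is still, and in the last picture it is clear of everything.
- The lens can, oil bottle, slide box, spanner and dish read within about 7 mm of their first positions.
- The finder put the "nut_driver" at the key's place, which is wrong. The last picture shows the driver still lying where it was, but I have no measured position for it.

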